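# Lock the sloping hatch of the marker's filter box

### The job

Lock the sloping hatch of the filter box: swing the hasp over its staple until it lies fully shut, then take the round-headed locking pin out of the fixture plate, push it down through the eye of the staple until its collar sits on the staple, and let go. Leave all the other things on the bench where they stand.

Things in the scene. Friction and masses are not known exactly. Their poses are not given: they have to be found in the camera images.
- filter_box: fixed white box, 220 mm wide, 130 high; its hatch is a slope on the side away from the robot, falling at 35 deg from vertical from the far edge of the flat top to a 36 mm high foot. Origin on the bench below the middle of that edge; +x to the hatch side, y across, z up. It spans x -150 to +66 mm; a 68 mm round hose spigot sticks out 30 mm on its -y side
- staple: fixed steel eye standing 36 mm off the slope, 25 mm wide (y), 16 mm thick along the slope (z 0 to -16 mm, outer end at x +12.5), with a 12 mm square hole through it along z. Origin: centre of the hole's upper mouth, 22 mm out from the slope, 22 mm down from its top edge. x square out of the slope, y across, z up along the slope, 35 deg from vertical: the pin goes in along -z
- hasp (a joint): hasp angle, rad: 0 shut flat over the staple, 1.57 square out from the slope, at most 2.2; it starts open. Stiff hinge (0.05 N m friction), stays where left, about 1 N to push. The hasp: flat steel plate 97 mm long from the hinge, 32 mm tall, 6 mm thick, with a slot 20 mm tall from 30 to 67 mm from the hinge through which the staple comes
- hasp_hinge (a point): point on the hasp's hinge axis (parallel to staple z), at the middle of the plate's height and thickness. In the staple's frame it lies at x -16, y +45, z -8 mm. Its axes turn with the hasp: when shut they equal the staple's; the plate reaches from here along its own -y, x +-3 mm, z +-16 mm. Opening swings the free end out of the slope and round to the +y side
- hasp_grip (a point): centre of the outer face of the raised grip block at the hasp's free end (16 mm long, 32 mm tall, raised 10 mm), 89 mm from the hinge axis along the hasp's -y and 13 mm out along its x. Pushing here towards the hasp's -x shuts the hasp. Axes as hasp_hinge
- plate: fixed aluminium fixture plate 110 x 210 x 36 mm, a row of six 12 mm studs 10 mm tall along its +x edge. Three 10 mm square sockets 30 mm deep in a row along its y at x 0, y -70, 0 and +70 mm hold the pin and two blanks, in any order. Origin under its centre, z up
- pin: loose steel locking pin, 50 g, standing tip down in a socket: round shank 8 mm wide, 55 long, tapering to 4 mm over the last 7 mm; collar 18 mm wide from 55 to 60 mm; plain round grip 14 mm wide from 60 to 100 mm. Origin at the shank's tip, z towards the grip. In the socket the tip is 6 mm above the bench, with 1 mm play each side; in the eye it has 2 mm each side
- pin_collar (a point): centre of the underside of the pin's collar, 55 mm from its tip; it meets the staple's origin when the pin is home
- blank_a: bystander: square-headed steel blank standing in a socket of the plate: round stem 8 mm, then 16 mm round, then a dark 20 mm square head, top 65 mm above its origin at the stem's tip; z up
- blank_b: bystander: square-headed steel blank standing in a socket of the plate: round stem 8 mm, then 16 mm round, then a dark 20 mm square head, top 65 mm above its origin at the stem's tip; z up
- cleaner: bystander: white plastic bottle 56 mm wide, 150 mm tall, origin under its centre
- cup: bystander: open steel cup 72 mm wide, 70 mm tall, origin under its centre
- gauge_block: bystander: steel block 60 x 35 x 35 mm, origin under its centre
- driver: bystander: screwdriver with a black handle, 160 mm long, lying; origin at its underside's middle
- tray: bystander: open grey tray 120 x 170 x 35 mm, origin under its centre

How it is judged:
On the way, in this order (a step that is already met when the one before it is completed fails the run):
1. the hasp is swung shut over the staple (within 0.08 rad) before the pin is in the eye (value of joint hasp below 0.08 rad and distance between pin_collar and staple above 0.03 m), for 0.2 s.
2. the pin is through the eye with its collar on the staple, the hasp still shut (value of joint hasp below 0.08 rad and distance between pin_collar and staple below 0.008 m and z of pin in the frame of staple below -0.045 m and angle between the z axis of pin and the z axis of staple, either way round below 0.3 rad), for 0.2 s.
At the end, for the whole second after the job is handed in: The hasp is shut to within 0.08 rad; the locking pin is through the eye of the staple, tip at least 45 mm past the upper mouth, its collar's underside within 8 mm of the mouth's centre and its axis within 0.3 rad of the eye's; the pin is let go and at rest (all of step 2 and linear speed of pin below 0.02 m/s); the robot touches nothing.
It fails at once if a bystander is moved by more than 40 mm (distance of any of blank_a, blank_b, cleaner, cup, gauge_block, driver, tray from where it was at the start of the episode above 0.04 m).
It fails at once if a standing bystander is tipped over (angle between any of blank_a, blank_b, cleaner, cup, gauge_block, tray's own z axis and vertical above 0.5 rad).
It also fails if it takes over 58 s, if anything falls off the work surface, if the arm or the gripper's body presses on something with over 40 N, if the wrist force passes 120 N, or if a joint passes its speed limit or range.

### The arm

A 6-joint arm with a two-finger parallel gripper is mounted at the origin on the work surface. World frame = base frame: x ahead of the robot, y to its left, z up, the work surface at z = 0. Lengths are in m, angles in rad, forces in N, time in s.
With the tool pointing down it reaches from about 0.3 to 0.775 m from the base axis. Payload 14.6 kg.
Tool frame: the origin (TCP) lies at the very end of the fingers, on their centre line; the grasp point (between the pads) lies 19 mm behind it; z points along the fingers, y is the direction in which the jaws open and shut (so a half turn about z gives the same grasp; the last joint's range is limited). The gripper opens to 94 mm and grips with 3 to 60 N. Pads are 16 mm wide; open, the fingers measure 119 mm over their backs; the gripper's body (75 mm by 177 mm) begins 78 mm behind the grasp point.
Start: joints at [-1.281, 0.3, 1.521, -0, 1.321, -0.067], TCP at [0.192, -0.515, 0.176] pointing down, gripper open.
Joint ranges: [-3.03, 3.03], [-0.79, 2.21], [0.23, 2.52], [-1.04, 4.18], [0, 3.07], [-2.55, 2.55]. Speed limits (rad/s): [2.22, 2.22, 2.57, 3.14, 3.14, 3.14].

### API

Orientations are given as [roll, pitch, yaw] about the fixed x, y, z axes, in that order (R = Rz(yaw) Ry(pitch) Rx(roll)).
In Python, from station import status, camera, ctrl gives the robot as it stands. The module is installed in compiled form; this text tells all that it offers.
- The arm moves only by the shell command python3 -m jog 'ROWS' [FORCE]. ROWS is JSON, a list of rows, each a list of 7 numbers: the shift along the tool's x, y, z each as a share of 1000 mm, from -1 to 1, then the turn, a rotation vector about the tool's x, y, z each as a share of pi/2 rad, from -1 to 1, then the opening, from -1 (shut) to 1 (fully open), so that 0 is half open. A call has 1 to 20 rows; each row is the pose to reach, as a shift and turn from the pose measured when the call began, along the tool's axes at that moment; what a row does not reach only later rows make up. A row lasts 1/10 s, in which the tool goes at most 50 mm and 8.59 degrees, less where a joint would pass 70% of its speed; a pose out of reach is approached as far as the arm can. A call with a number of a shift or a turn outside -1 to 1 is refused whole. A call with a gripper value outside its range is refused whole. The fingers move at their own pace and stop on an object; FORCE is the grip in N (left out, the last holds). Time passes only in rows, so rows that repeat a pose let the fingers close. It gives the time, the measured TCP pose, the force and the opening at its end, in the units of the state.
- status.get_obs(): the state, without advancing time (a new reading comes with each control period).
- camera(name): name is "side" or "top"; returns a dict with "image" (420x560x3 uint8, red, green, blue), "fx", "fy", "cx", "cy" (pixels), "world_from_camera" (4x4, takes a point from camera to world coordinates). Camera axes: x right, y down, z forward; pixel columns grow to the right and rows downward; lengths in m; the calibration is good to about 2 mm. A picture is of the moment at which its call begins. There is no depth.
- ctrl.hand_in(): hands the job in, once; it reports no verdict.
The state is a dict: "time_s": time; "qpos": joint angles; "joint_vel": joint speeds; "tau": joint torques, N m; "ee_pos": TCP position; "eef_rot": TCP orientation; "force": force on the tool from outside, world axes, zero at the start; "moment": the same for the moment, N m; "grip_width": finger opening in m.
Only numpy, scipy, OpenCV 4.12 (cv2) and the standard library are available. Lean on these libraries where they do the work, as an engineer would, in place of code of your own. Each camera call takes 0.05 s, during which the arm holds its last target.

## Working session

There is one attempt and no reset: what is moved stays moved. The work goes in short steps, Python scripts to look and compute and a shell command to move; the robot and the scene stay as the last step left them, time stands still between calls to the robot, and variables do not carry over. Pictures are saved under pics/ and viewed, and the job is handed in when it is done.

```bash
mkdir -p pics
cat > h.py <<'E'
import numpy as np, cv2, json
from station import status, camera, ctrl
def snap(n,fn):
    c=camera(n); cv2.imwrite(fn,c["image"][:,:,::-1]); 
    np.savez(fn.replace('.png','.npz'),**{k:np.array(v) for k,v in c.items()}); return c
E
python3 - <<'E'
from h import *
for n in("side","top"):
    c=snap(n,f"pics/{n}0.png"); print(n,c["fx"],c["fy"],c["cx"],c["cy"]); print(np.round(c["world_from_camera"],4))
print(status.get_obs())
E
```

```text
side 476.8685980348395 476.8685980348395 283.23496856775785 212.5809351921562
[[-0.972  -0.1449  0.1851  0.3557]
 [-0.2349  0.5694 -0.7878  1.0598]
 [ 0.0087 -0.8092 -0.5875  0.9104]
 [ 0.      0.      0.      1.    ]]
top 537.1697965370859 537.1697965370859 288.5447662459455 209.812478132497
[[-0.013  -0.986   0.166   0.362 ]
 [-0.9999  0.0138  0.0035 -0.0337]
 [-0.0057 -0.1659 -0.9861  1.397 ]
 [ 0.      0.      0.      1.    ]]
{'time_s': 0.1, 'qpos': array([-1.28060984e+00,  3.00435439e-01,  1.52152527e+00, -9.45603920e-06,
        1.32067374e+00, -6.66417159e-02]), 'joint_vel': array([ 0.00012429,  0.00105286, -0.00132344, -0.00061958,  0.00033587,
       -0.00049696]), 'tau': array([ 6.15229237e-04, -5.32650876e+01, -3.53290737e+01,  7.09675415e-02,
        2.35237082e-02, -4.72870818e-05]), 'ee_pos': array([ 0.19201501, -0.51511285,  0.17552951]), 'eef_rot': array([-3.14055256e+00, -6.02368359e-05,  3.56830512e-01]), 'force': array([ 0.00888079,  0.44190411, -0.1332031 ]), 'moment': array([ 0.04575893, -0.01289157, -0.0469469 ]), 'grip_width': 0.09401509208461846}
```

View pics/side0.png

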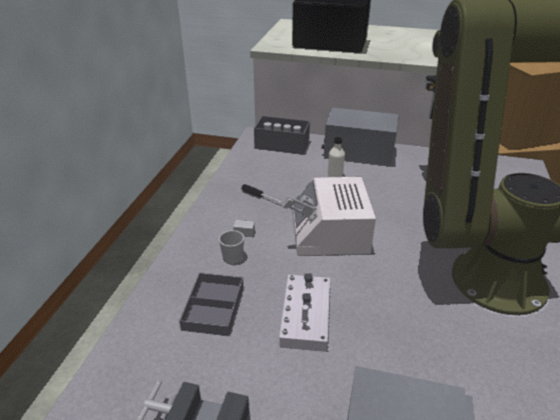

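View pics/top0.png

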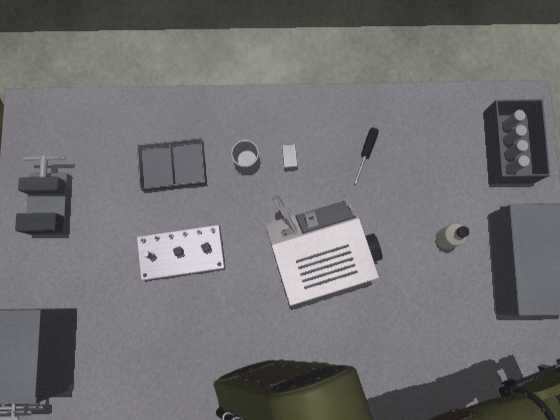

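Run:
```python
import cv2
t=cv2.imread('pics/top0.png'); s=cv2.imread('pics/side0.png')
cv2.imwrite('pics/top0z.png',cv2.resize(t[180:320,250:400],None,fx=5,fy=4.2857*5/4.2857*0.85,interpolation=cv2.INTER_CUBIC) if 0 else cv2.resize(t[185:305,250:400],None,fx=5,fy=5,interpolation=cv2.INTER_CUBIC))
cv2.imwrite('pics/top0p.png',cv2.resize(t[215:290,125:235],None,fx=7,fy=7,interpolation=cv2.INTER_CUBIC))
cv2.imwrite('pics/side0z.png',cv2.resize(s[165:260,270:385],None,fx=6,fy=6,interpolation=cv2.INTER_CUBIC))
cv2.imwrite('pics/side0p.png',cv2.resize(s[265:355,265:345],None,fx=6,fy=6,interpolation=cv2.INTER_CUBIC))
```

```text
(no output)
```

View pics/top0z.png

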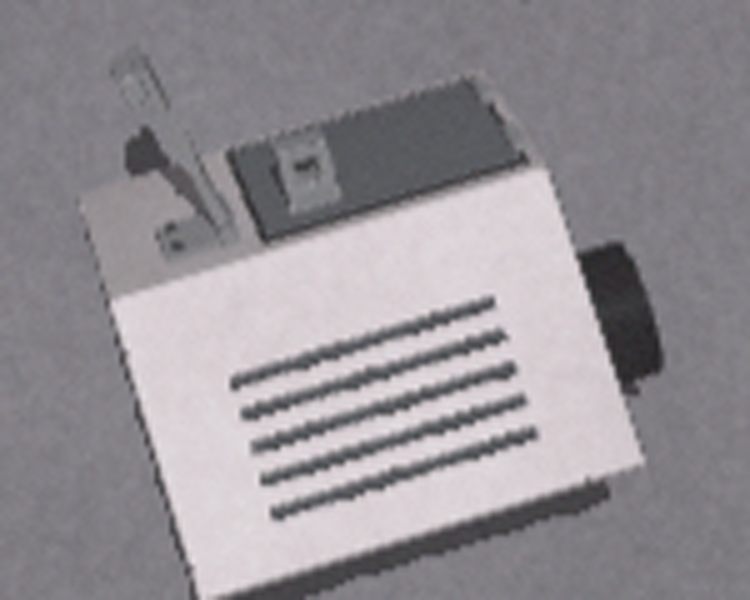

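View pics/top0p.png

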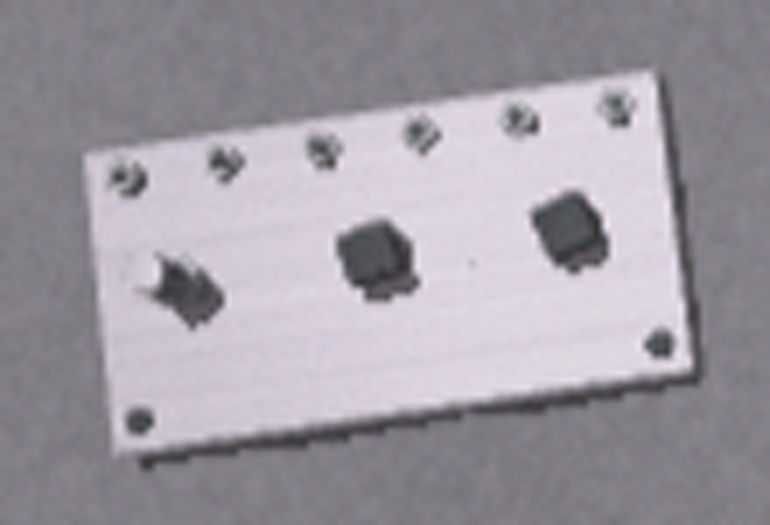

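View pics/side0z.png

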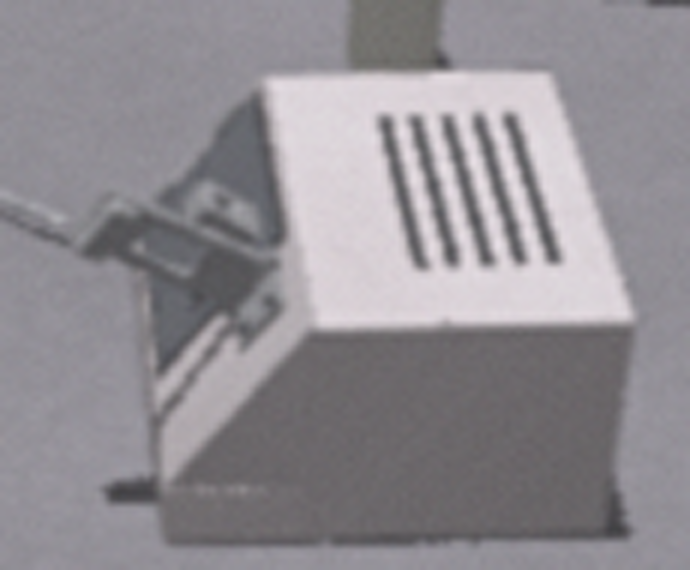

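View pics/side0p.png

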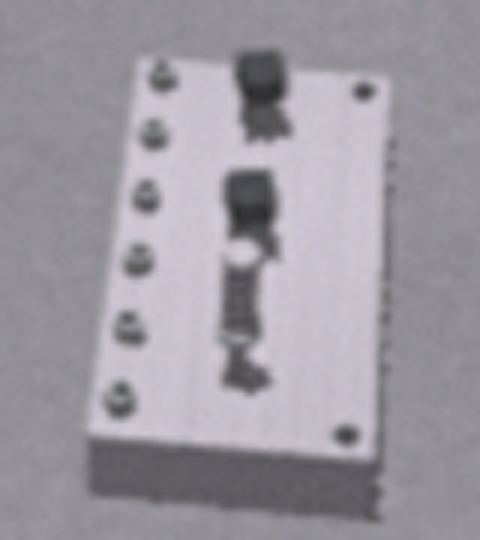

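```bash
cat >> h.py <<'E'
def load(fn): return dict(np.load(fn))
def ray(c,u,v):
    W=c["world_from_camera"]; d=W[:3,:3]@np.array([(u-c["cx"])/c["fx"],(v-c["cy"])/c["fy"],1.]); return W[:3,3],d
def onz(c,uv,z):
    o,d=ray(c,*uv); return o+d*(z-o[2])/d[2]
def proj(c,p):
    W=c["world_from_camera"]; q=W[:3,:3].T@(np.asarray(p)-W[:3,3]); return np.array([c["fx"]*q[0]/q[2]+c["cx"],c["fy"]*q[1]/q[2]+c["cy"]])
def tri(c1,a,c2,b):
    o1,d1=ray(c1,*a);o2,d2=ray(c2,*b); A=np.stack([d1,-d2],1); s=np.linalg.lstsq(A,o2-o1,rcond=None)[0]
    p,q=o1+d1*s[0],o2+d2*s[1]; return (p+q)/2,np.linalg.norm(p-q)
E
python3 - <<'E'
from h import *
t=load('pics/top0.npz'); s=load('pics/side0.npz')
g=cv2.cvtColor(t["image"],cv2.COLOR_RGB2GRAY)
for nm,(r0,r1,c0,c1),z,th in(("box",(200,310,262,385),.13,170),("plate",(220,285,130,230),.036,165)):
    m=np.zeros_like(g); m[r0:r1,c0:c1]=(g[r0:r1,c0:c1]>th)*255
    m=cv2.morphologyEx(m,cv2.MORPH_CLOSE,np.ones((9,9)))
    k=max(cv2.findContours(m,0,2)[0],key=cv2.contourArea)
    P=np.array([onz(t,p[0]+0.0,z)[:2] for p in k],np.float32)*1000
    r=cv2.minAreaRect(P); print(nm,r); print(cv2.minAreaRect(k)); print(cv2.boxPoints(r))
m=np.zeros_like(s["image"][:,:,0])
gs=cv2.cvtColor(s["image"],cv2.COLOR_RGB2GRAY)
print(onz(t,(311,218.6),.1246), tri(t,(311,218.6),s,(307.5,198.3)))
# pin grip top center, z=.106
print(tri(t,(125+150/7,215+272/7),s,(265+241/6,265+250/6)), onz(t,(125+150/7,215+272/7),.106), onz(s,(265+241/6,265+250/6),.106))
E
```

```text
box ((452.5534362792969, -112.35559844970703), (147.38253784179688, 217.31765747070312), 16.358572006225586)
((324.8135070800781, 261.0189208984375), (63.00789260864258, 92.85760498046875), 72.89727020263672)
[[ 351.24182   -28.850485]
 [ 412.44885  -237.37067 ]
 [ 553.86505  -195.86072 ]
 [ 492.65802    12.65947 ]]
plate ((486.937744140625, 248.75338745117188), (109.89618682861328, 209.240966796875), 7.64769172668457)
((179.42056274414062, 251.95834350585938), (43.01976013183594, 83.87600708007812), 81.6561050415039)
[[418.55536 345.13074]
 [446.40143 137.75092]
 [555.3201  152.37604]
 [527.47406 359.75586]]
[ 0.55408247 -0.08265474  0.1246    ] (array([ 0.55290261, -0.08278825,  0.12334181]), np.float64(0.002715311372110126))
(array([0.47698321, 0.31581386, 0.1009505 ]), np.float64(6.445159523874787e-05)) [0.47656728 0.31445478 0.106     ] [0.47619446 0.32045591 0.106     ]
```

```bash
python3 -m jog '[[0,0,-0.1,0,0,0,-1],[0.1,-0.07,-0.17,0,0,0,-1],[0.2,-0.14,-0.17,0,0,0,-1],[0.3,-0.21,-0.17,0,0,0,-1],[0.35,-0.25,-0.17,0,0,0,-1],[0.40,-0.28,-0.17,0,0,0,-1],[0.45,-0.31,-0.17,0,0,0,-1],[0.52,-0.36,-0.17,0,0,0,-1],[0.52,-0.36,-0.17,0,0,0,-1],[0.52,-0.36,-0.17,0,0,0,-1],[0.52,-0.36,-0.17,0,0,0,-1],[0.52,-0.36,-0.17,0,0,0,-1],[0.52,-0.36,-0.17,0,0,0,-1],[0.52,-0.36,-0.17,0,0,0,-1],[0.52,-0.36,-0.17,0,0,0,-1]]' 20
cat >> h.py <<'E'
def logst():
    o=status.get_obs()
    with open('log.jsonl','a') as f: f.write(json.dumps([list(map(float,o["qpos"])),list(map(float,o["ee_pos"])),list(map(float,o["eef_rot"])),float(o["time_s"])])+"\n")
    return o
E
python3 - <<'E'
from h import *
with open('log.jsonl','w') as f: f.write(json.dumps([[-1.28060984,.300435439,1.52152527,-9.456e-6,1.32067374,-.0666417],[0.19201501,-0.51511285,0.17552951],[-3.14055256,-6.02e-5,.356830512],.1])+"\n")
o=logst(); print(o["qpos"],o["ee_pos"],o["eef_rot"],o["force"])
E
```

```text
time_s: 1.6
ee_pos: [0.5552, 0.0076, 0.3449]
eef_rot: [-3.139, 0.001, 0.361]
force: [0.0, 0.1, -0.6]
grip_width: 0.0006
[-5.31012525e-02  2.51111998e-01  1.19994060e+00  1.56961827e-03
  1.69252681e+00  1.15690853e+00] [0.55517753 0.00761141 0.34491188] [-3.13936690e+00  1.19212741e-03  3.60976925e-01] [ 0.0030234   0.1356074  -0.64855712]
```

```bash
cat >> h.py <<'E'
from scipy.spatial.transform import Rotation as Rn
YAW=np.deg2rad(16.36); ST=np.array([0.5537,-0.0827,0.1246])
def Rs():
    c,s=np.cos(YAW),np.sin(YAW);k,n=np.cos(np.deg2rad(35)),np.sin(np.deg2rad(35))
    return np.array([[k*c,-s,-n*c],[k*s,c,-n*s],[n,0,k]])
def RT(): # tool orientation at insertion
    R=Rs(); return np.stack([R[:,0],-R[:,1],-R[:,2]],1)
def cur():
    o=status.get_obs(); return np.array(o["ee_pos"]),Rn.from_euler('xyz',o["eef_rot"]).as_matrix()
def togo(p,R=None,p0=None,R0=None):
    if p0 is None: p0,R0=cur()
    d=R0.T@(np.asarray(p)-p0); r=np.zeros(3) if R is None else Rn.from_matrix(R0.T@R).as_rotvec()/(np.pi/2)
    return np.round(np.r_[d,r],4)
def hasp(th): # grip point & normal in staple frame
    return np.array([-16+89*np.sin(th)+13*np.cos(th),45-89*np.cos(th)+13*np.sin(th),-8])/1e3
E
python3 - <<'E'
from h import *
print(togo(ST+Rs()@[0,0.,.14],RT()))
t=load('pics/top0.npz'); s=load('pics/side0.npz')
for th in(1.4,1.57,1.7,1.85,2.0):
    g=ST+Rs()@hasp(th)
    print(th,g.round(3),((proj(t,g)-[250,185])*5).round(),((proj(s,g)-[270,165])*6).round())
h=ST+Rs()@(np.array([-16,45,-8])/1e3); print(h,((proj(t,h)-[250,185])*5).round(),((proj(s,h)-[270,165])*6).round())
E
```

```text
[-0.1132  0.0782  0.1056 -0.016   0.3895  0.0461]
1.4 [ 0.604 -0.023  0.16 ] [179.  53.] [ 93. 188.]
1.57 [ 0.599 -0.009  0.16 ] [149.  64.] [ 96. 207.]
1.7 [0.594 0.001 0.159] [127.  75.] [102. 223.]
1.85 [0.587 0.013 0.156] [103.  92.] [112. 244.]
2.0 [0.578 0.022 0.152] [ 83. 111.] [125. 265.]
[ 0.53285183 -0.04192124  0.10886956] [220. 217.] [246. 276.]
```

```bash
python3 -m jog '[[0,0,0,0,0.095,0.01,-1],[-0.03,0.02,0.03,0,0.19,0.02,-1],[-0.06,0.04,0.05,-0.01,0.28,0.03,-1],[-0.09,0.06,0.05,-0.016,0.36,0.04,-1],[-0.11,0.078,0.05,-0.016,0.39,0.046,-1],[-0.11,0.078,0.05,-0.016,0.39,0.046,-1],[-0.11,0.078,0.05,-0.016,0.39,0.046,-1]]'
python3 - <<'E'
from h import *
o=logst(); print(o["qpos"].round(3)); print(togo(ST+Rs()@[0,0.,.14],RT()))
E
```

```text
time_s: 2.3
ee_pos: [0.4792, -0.1052, 0.2951]
eef_rot: [3.141, -0.611, 0.283]
force: [0.4, 0.5, 0.3]
grip_width: 0.0003
[-0.559 -0.219  1.91   0.509  1.072  0.568]
[-0.034  -0.0006  0.0443  0.0012 -0.0003 -0.0013]
```

Run:
```python
from h import *
p,R=cur(); c=Rs().T@(p-ST); print("cur staple",c.round(4))
h=np.array([-.016,.045])
for th,cl in((1.65,.035),(1.6,.0),(1.4,0),(1.2,0),(1.,0),(.8,0),(.6,0),(.45,0),(.3,0),(.15,0),(.05,0),(0,0)):
    d=np.array([np.sin(th),-np.cos(th)]);n=np.array([np.cos(th),np.sin(th)])
    q=h+.089*d+(.013+.008*abs(n[0])+.0125*abs(n[1])+cl)*n
    q=np.r_[q,-.014]; print(th,q.round(4), (R.T@(Rs()@q+ST-p)).round(3))
```

```text
cur staple [ 0.034  -0.0006  0.1843]
1.65 [ 0.0679  0.1129 -0.014 ] [ 0.034 -0.114  0.198]
1.6 [ 0.0722  0.0733 -0.014 ] [ 0.038 -0.074  0.198]
1.4 [ 0.0762  0.0562 -0.014 ] [ 0.042 -0.057  0.198]
1.2 [ 0.0769  0.0384 -0.014 ] [ 0.043 -0.04   0.198]
1.0 [ 0.0739  0.0203 -0.014 ] [ 0.04  -0.021  0.198]
0.8 [ 0.067   0.0027 -0.014 ] [ 0.033 -0.004  0.198]
0.6 [ 0.0563 -0.0134 -0.014 ] [0.022 0.012 0.198]
0.45 [ 0.0458 -0.024  -0.014 ] [0.012 0.023 0.198]
0.3 [ 0.0336 -0.0328 -0.014 ] [-0.     0.032  0.198]
0.15 [ 0.0198 -0.0396 -0.014 ] [-0.014  0.039  0.198]
0.05 [ 0.01   -0.0428 -0.014 ] [-0.024  0.042  0.198]
0 [ 0.005 -0.044 -0.014] [-0.029  0.043  0.198]
```

```bash
python3 -m jog '[[0.01,-0.05,0,0,0,0,-1],[0.034,-0.1,0.02,0,0,0,-1],[0.034,-0.12,0.06,0,0,0,-1],[0.034,-0.12,0.11,0,0,0,-1],[0.034,-0.12,0.15,0,0,0,-1],[0.034,-0.12,0.18,0,0,0,-1],[0.034,-0.12,0.198,0,0,0,-1],[0.034,-0.12,0.198,0,0,0,-1],[0.034,-0.12,0.198,0,0,0,-1]]'
python3 - <<'E'
from h import *
o=logst(); print(o["qpos"].round(3),o["force"])
p,R=cur(); c=Rs().T@(p-ST); print("cur staple",c.round(4))
for n in("side","top"): snap(n,f"pics/{n}1.png")
t=cv2.imread('pics/top1.png'); s=cv2.imread('pics/side1.png')
a=cv2.resize(t[160:310,250:400],(400,400),interpolation=2); b=cv2.resize(s[130:280,260:410],(400,400),interpolation=2)
cv2.imwrite('pics/c1.png',np.hstack([a,b]))
E
```

```text
time_s: 3.2
ee_pos: [0.5817, 0.0507, 0.1527]
eef_rot: [3.141, -0.611, 0.285]
force: [-0.2, 1.0, -0.5]
grip_width: 0.0005
[-0.082  0.091  1.966  0.409  0.543  0.91 ] [-0.21362421  1.03317945 -0.45694738]
cur staple [ 0.0689  0.1201 -0.0139]
```

View pics/c1.png

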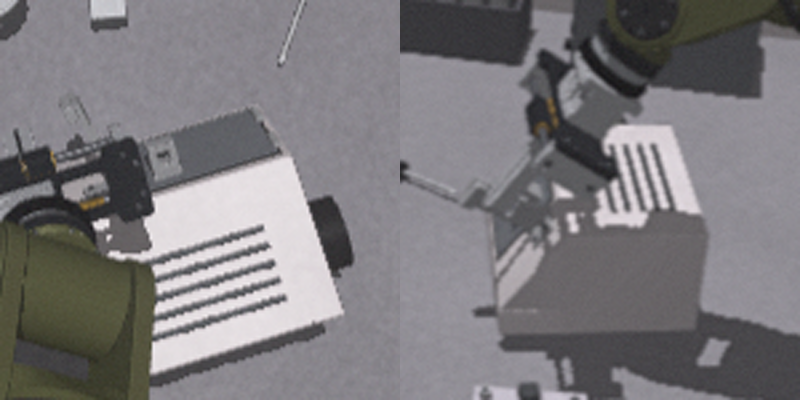

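```bash
python3 -m jog '[[0.002,0.025,0,0,0,0,-1],[0.003,0.047,0,0,0,0,-1],[0.005,0.056,0,0,0,0,-1],[0.007,0.064,0,0,0,0,-1],[0.008,0.073,0,0,0,0,-1],[0.008,0.082,0,0,0,0,-1],[0.007,0.091,0,0,0,0,-1],[0.005,0.1,0,0,0,0,-1],[0.002,0.109,0,0,0,0,-1],[-0.002,0.117,0,0,0,0,-1],[-0.007,0.126,0,0,0,0,-1],[-0.013,0.134,0,0,0,0,-1],[-0.023,0.144,0,0,0,0,-1],[-0.029,0.149,0,0,0,0,-1],[-0.035,0.153,0,0,0,0,-1],[-0.035,0.153,0,0,0,0,-1]]'
python3 - <<'E'
from h import *
o=logst(); print(o["qpos"].round(3),o["force"])
p,R=cur(); c=Rs().T@(p-ST); print("cur staple",c.round(4))
for n in("side","top"): snap(n,f"pics/{n}2.png")
t=cv2.imread('pics/top2.png'); s=cv2.imread('pics/side2.png')
a=cv2.resize(t[160:310,250:400],(400,400),interpolation=2); b=cv2.resize(s[130:280,260:410],(400,400),interpolation=2)
cv2.imwrite('pics/c2.png',np.hstack([a,b]))
E
```

```text
time_s: 4.9
ee_pos: [0.5966, -0.1055, 0.1332]
eef_rot: [3.141, -0.612, 0.283]
force: [0.9, 1.1, 0.1]
grip_width: 0.0005
[-0.422  0.208  1.881  0.646  0.666  0.427] [0.85487358 1.11818247 0.05575114]
cur staple [ 0.0334 -0.034  -0.0129]
```

View pics/c2.png

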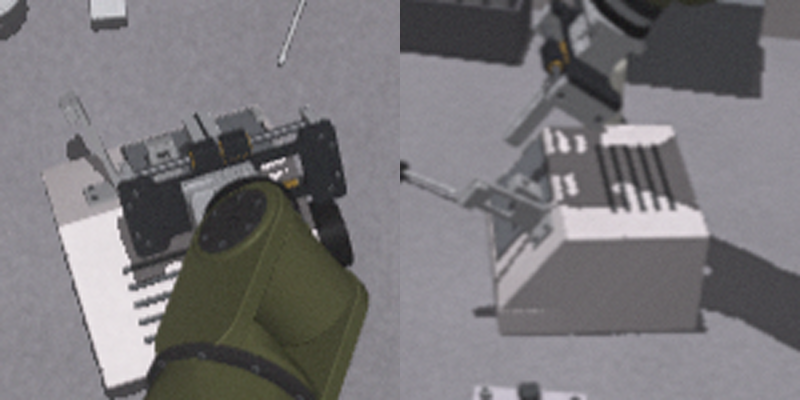

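Run:
```python
from h import *
t=load('pics/top2.npz'); s=load('pics/side2.npz')
p,R=cur(); print(p)
for q in (p,p-R[:,2]*.05,p-R[:,2]*.1, ST, ST+Rs()@hasp(1.6)):
    print(q.round(3),((proj(t,q)-[250,160])*2.667).round(),((proj(s,q)-[260,130])*2.667).round())
a=cv2.resize(s["image"][130:230,260:360,::-1],(600,600),interpolation=2)
b=cv2.resize(t["image"][190:260,280:350,::-1],(600,600),interpolation=2)
cv2.imwrite('pics/c2b.png',np.hstack([a]));cv2.imwrite('pics/c2c.png',b)
```

```text
[ 0.59716242 -0.10494263  0.13382185]
[ 0.597 -0.105  0.134] [187. 107.] [ 91. 158.]
[ 0.57  -0.113  0.175] [199. 129.] [118. 126.]
[ 0.542 -0.121  0.216] [213. 154.] [146.  93.]
[ 0.554 -0.083  0.125] [163. 157.] [125. 181.]
[ 0.598 -0.007  0.16 ] [ 76. 102.] [ 70. 187.]
```

View pics/c2b.png

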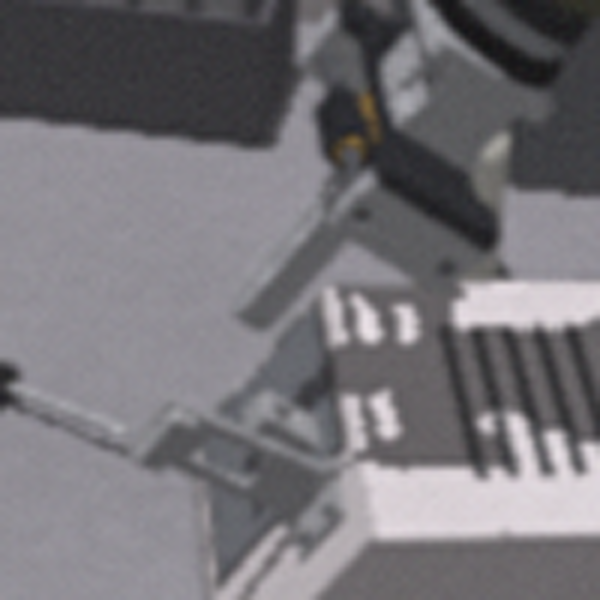

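View pics/c2c.png

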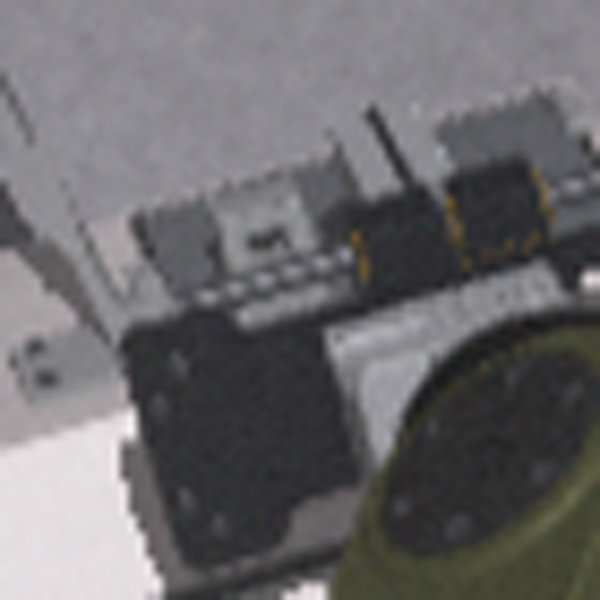

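Run:
```python
from h import *
t=load('pics/top2.npz'); s=load('pics/side2.npz')
p,R=cur()
x,e=tri(t,(323.8,202.3),s,(301.3,183.3)); print(x,e,(Rs().T@(x-ST)).round(4),(Rs().T@(p-ST)).round(4))
print(status.get_obs())
```

```text
[ 0.58266223 -0.11275412  0.15339523] 0.010700400871313534 [ 0.0323 -0.037   0.0125] [ 0.0343 -0.0336 -0.0128]
{'time_s': 5.0, 'qpos': array([-0.42082324,  0.20815034,  1.88024696,  0.64535158,  0.66643617,
        0.42852431]), 'joint_vel': array([ 0.00896207, -0.00262748, -0.00401323, -0.00024375,  0.00096837,
        0.00380297]), 'tau': array([ -0.50367041, -44.14736152, -31.61162853,   0.9378032 ,
        -0.65530965,  -0.07193114]), 'ee_pos': array([ 0.59716242, -0.10494263,  0.13382185]), 'eef_rot': array([ 3.14044499, -0.61270154,  0.28424726]), 'force': array([0.75448408, 0.30402955, 0.5764956 ]), 'moment': array([-0.03873125,  0.25708765, -0.00687874]), 'grip_width': 0.0002541301264338293}
```

Run:
```python
from h import *
t=load('pics/top2.npz'); s=load('pics/side2.npz')
p,R=cur()
def crop(c,r0,r1,c0,c1,k):
    im=cv2.resize(c["image"][r0:r1,c0:c1,::-1],None,fx=k,fy=k,interpolation=cv2.INTER_NEAREST)
    im=cv2.convertScaleAbs(im,alpha=2.0,beta=-100)
    for d in(0,.019,.05):
        q=proj(c,p-R[:,2]*d); cv2.circle(im,tuple(int(v) for v in ((q-[c0,r0]+.5)*k)),4,(0,0,255),1)
    return im
cv2.imwrite('pics/c2d.png',np.hstack([crop(s,160,210,280,330,8),crop(t,185,235,295,345,8)]))
```

```text
(no output)
```

View pics/c2d.png

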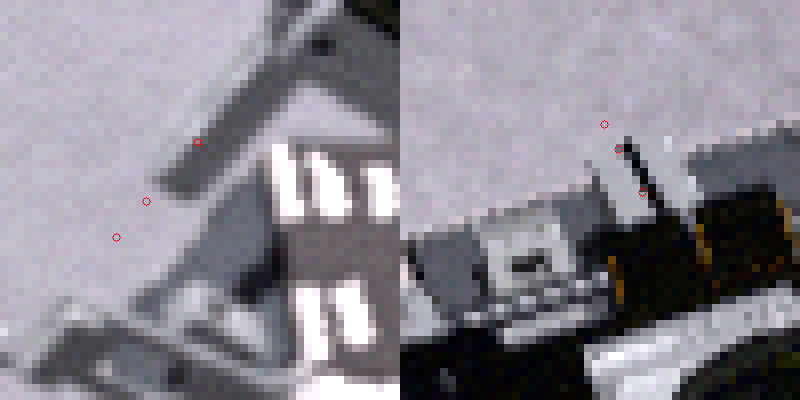

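```bash
python3 -m jog '[[0,0,-0.05,0,0,0,-1],[0.03,0,-0.1,0,0,0,-1],[0.06,-0.05,-0.12,0,0,0,-1],[0.08,-0.1,-0.12,0,0,0,-1],[0.08,-0.12,-0.12,0,0,0,-1],[0.08,-0.12,-0.12,0,0,0,-1],[0.08,-0.12,-0.12,0,0,0,-1],[0.08,-0.12,-0.12,0,0,0,-1]]'
cat >> h.py <<'E'
def crop(c,r0,r1,c0,c1,k,pts=(),al=1.6,be=-60):
    im=cv2.resize(c["image"][r0:r1,c0:c1,::-1],None,fx=k,fy=k,interpolation=cv2.INTER_NEAREST)
    im=cv2.convertScaleAbs(im,alpha=al,beta=be)
    for q in pts:
        q=proj(c,q); cv2.circle(im,tuple(int(v) for v in ((q-[c0,r0]+.5)*k)),4,(0,0,255),1)
    return im
def look(tag,names=("side","top"),axis=(0,.019,.05),w=50,k=8):
    out=[]
    p,R=cur()
    for n in names:
        c=snap(n,f"pics/{n}{tag}.png"); u=proj(c,p).astype(int); h=w//2
        r0=min(max(u[1]-h,0),420-w); c0=min(max(u[0]-h,0),560-w); print(n,"crop r0,c0,k",r0,c0,k)
        out.append(crop(c,r0,r0+w,c0,c0+w,k,[p-R[:,2]*d for d in axis]))
    cv2.imwrite(f'pics/look{tag}.png',np.hstack(out))
E
python3 - <<'E'
from h import *
o=logst(); print(o["qpos"].round(3),o["force"]); look("3",w=66,k=6)
E
```

```text
time_s: 5.8
ee_pos: [0.5602, 0.0089, 0.2776]
eef_rot: [3.141, -0.612, 0.284]
force: [-0.4, -0.6, 0.4]
grip_width: 0.0004
[-0.191 -0.09   1.841  0.352  0.863  0.938] [-0.44424524 -0.56579985  0.35596719]
side crop r0,c0,k 134 266 6
top crop r0,c0,k 172 237 6
```

View pics/look3.png

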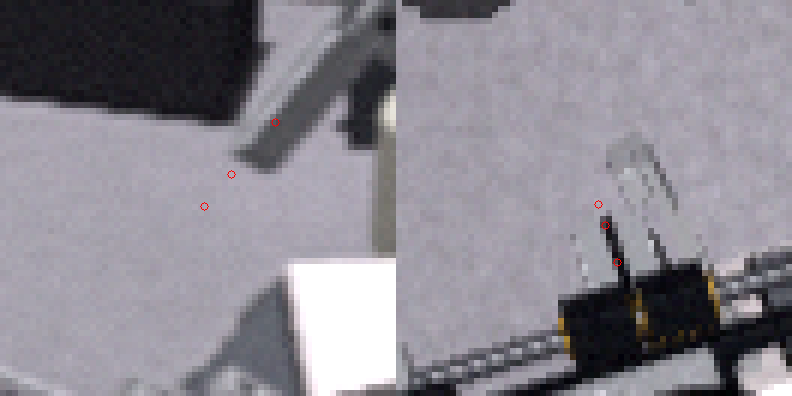

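Run:
```python
from h import *
Rv=Rn.from_euler('xyz',[np.pi,0,.2855]).as_matrix()
print(togo([.5,.085,.10],Rv))
```

```text
[-0.1317 -0.0904  0.1242  0.001  -0.3896 -0.0018]
```

Run:
```python
from h import *
print(togo([.5,.085,.278]))
```

```text
[-0.0295 -0.0903 -0.0215  0.      0.      0.    ]
```

```bash
python3 -m jog '[[-0.015,-0.045,-0.01,0,-0.09,0,-1],[-0.03,-0.09,-0.02,0,-0.18,0,-1],[-0.03,-0.09,-0.02,0,-0.27,0,-1],[-0.03,-0.09,-0.02,0,-0.36,0,-1],[-0.06,-0.09,0.02,0,-0.39,0,-1],[-0.1,-0.09,0.08,0,-0.39,0,-1],[-0.13,-0.09,0.124,0,-0.39,0,-1],[-0.13,-0.09,0.124,0,-0.39,0,-1],[-0.13,-0.09,0.124,0,-0.39,0,-1]]'
python3 - <<'E'
from h import *
o=logst(); print(o["qpos"].round(3),o["force"]); look("4",w=66,k=6)
E
```

```text
time_s: 6.8
ee_pos: [0.4996, 0.084, 0.0976]
eef_rot: [-3.141, 0.007, 0.281]
force: [-0.1, 0.3, 0.2]
grip_width: 0.0005
[ 9.500e-02  2.910e-01  1.726e+00 -1.000e-03  1.132e+00  1.385e+00] [-0.12850783  0.31077449  0.19215364]
side crop r0,c0,k 210 281 6
top crop r0,c0,k 210 209 6
```

View pics/look4.png

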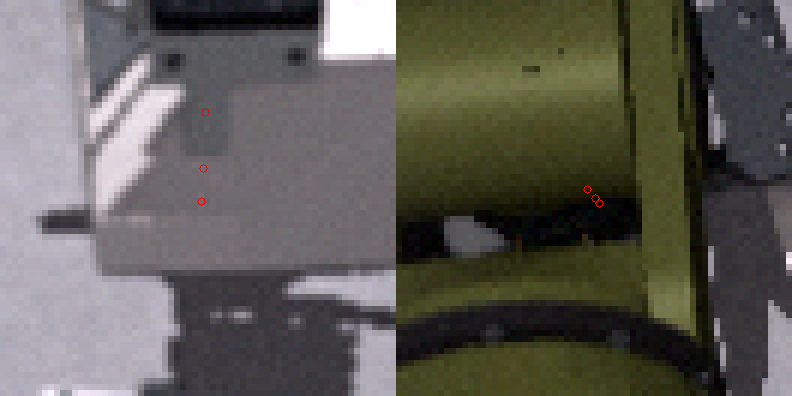

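```bash
python3 -m jog '[[0,0,0.04,0,0,0,-1],[0,0,0.07,0,0,0,-1],[0,0,0.082,0,0,0,-1],[0,0,0.082,0,0,0,-1]]'
python3 - <<'E'
from h import *
o=logst(); print(o["ee_pos"],o["force"]); look("5",names=("side",),w=80,k=7)
E
```

```text
time_s: 7.3
ee_pos: [0.5022, 0.0843, 0.0204]
eef_rot: [3.141, 0.001, 0.281]
force: [0.2, -0.4, -0.0]
grip_width: 0.0003
[0.50221958 0.08430619 0.02038021] [ 0.20032136 -0.429718   -0.00993974]
side crop r0,c0,k 224 271 7
```

View pics/look5.png

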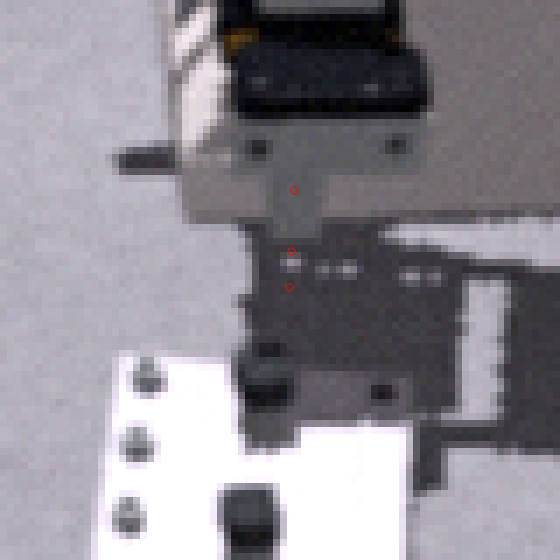

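```bash
python3 -m jog '[[0,0,0.006,0,0,0,-1],[0,0,0.012,0,0,0,-1],[0,0,0.015,0,0,0,-1]]'; python3 -m jog '[[0,0,0.002,0,0,0,-1],[0,0,0.004,0,0,0,-1]]'
```

```text
time_s: 7.65
ee_pos: [0.5031, 0.0844, 0.0065]
eef_rot: [3.141, -0.002, 0.281]
force: [0.7, -0.7, 0.4]
grip_width: 0.0005
time_s: 7.85
ee_pos: [0.5033, 0.0844, 0.0028]
eef_rot: [3.14, -0.002, 0.281]
force: [-2.5, 0.6, 16.5]
grip_width: 0.0005
```

Run:
```python
from h import *
o=logst(); print(o["ee_pos"],o["force"]); look("6",names=("side",),w=80,k=7)
```

```text
[0.5033472  0.08441247 0.00275828] [-2.52655377  0.61875114 16.46745063]
side crop r0,c0,k 229 271 7
```

View pics/look6.png

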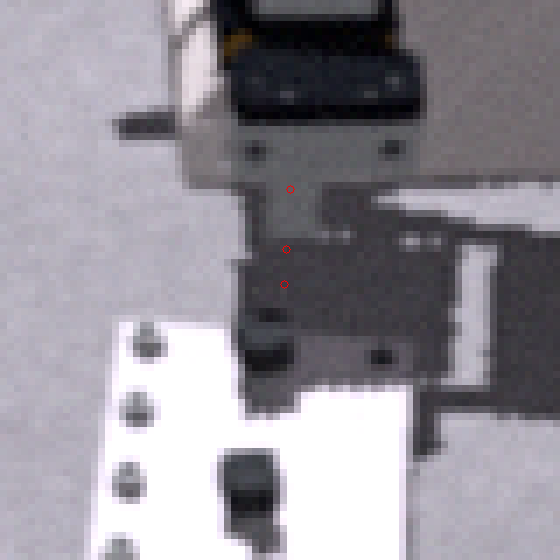

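```bash
python3 -m jog '[[0,0,-0.03,0,0,0,-1],[0,0,-0.06,0,0,0,-1],[0,0,-0.06,0,0,0,-1]]'
python3 - <<'E'
from h import *
o=logst(); print(o["ee_pos"],o["force"])
s=load('pics/side0.npz');t=load('pics/top0.npz')
for q in([0,0,0],[.1,0,0],[0,.1,0],[0,.1,.05]): print(q,proj(s,q).round(1),proj(t,q).round(1))
s6=load('pics/side6.npz'); print(onz(s6,(313.1,263),0))
cv2.imwrite('pics/base.png',crop(s,150,310,420,560,5,[[0,0,0],[.1,0,0],[0,.1,0]],1,0))
E
```

```text
time_s: 8.2
ee_pos: [0.5053, 0.0847, 0.0665]
eef_rot: [3.139, -0.008, 0.281]
force: [0.8, -0.0, -0.1]
grip_width: 0.0009
[0.50528587 0.08465961 0.0664645 ] [ 0.84014778 -0.03878833 -0.14279899]
[0, 0, 0] [497.8 280.2] [280. 450.]
[0.1, 0, 0] [459.8 274. ] [279.6 407.3]
[0, 0.1, 0] [502.5 306.7] [239.3 450.5]
[0, 0.1, 0.05] [508.  292.9] [237.2 456.4]
[ 5.03190820e-01  5.47806145e-02 -1.11022302e-16]
```

View pics/base.png

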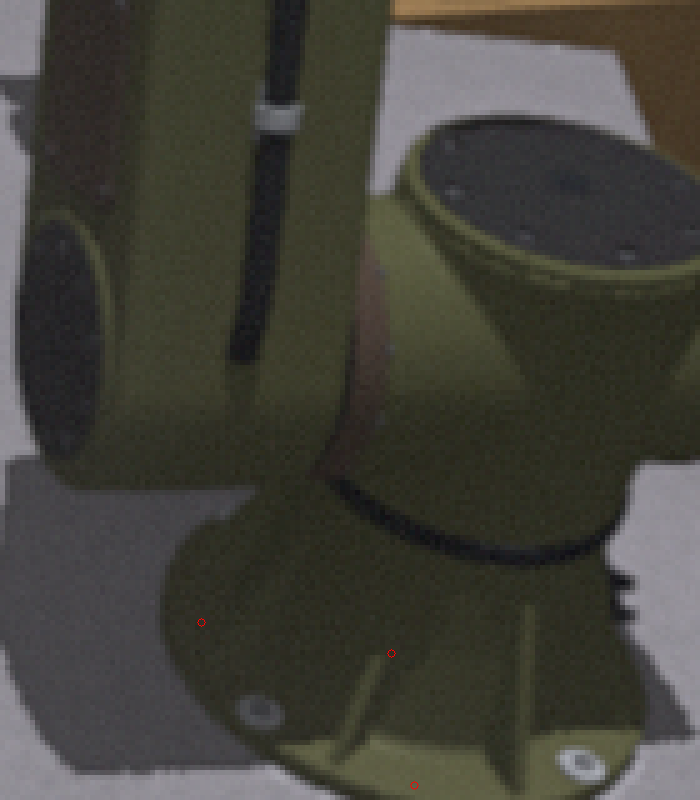

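Run:
```python
from h import *
print(togo([.36,.14,.15]), togo([.36,.14,.05]))
```

```text
[-0.1235 -0.0933 -0.0848  0.      0.      0.    ] [-0.1243 -0.0935  0.0152  0.      0.      0.    ]
```

```bash
python3 -m jog '[[0,0,-0.04,0,0,0,-1],[-0.03,-0.03,-0.07,0,0,0,-1],[-0.06,-0.06,-0.07,0,0,0,-1],[-0.1,-0.09,-0.05,0,0,0,-1],[-0.124,-0.093,-0.02,0,0,0,-1],[-0.124,-0.093,0.015,0,0,0,-1],[-0.124,-0.093,0.015,0,0,0,-1],[-0.124,-0.093,0.015,0,0,0,-1]]'
python3 - <<'E'
from h import *
o=logst(); print(o["ee_pos"],o["force"]); look("7",names=("side","top"),w=80,k=5)
E
```

```text
time_s: 9.0
ee_pos: [0.3608, 0.1396, 0.0507]
eef_rot: [3.139, -0.007, 0.281]
force: [0.6, -0.6, 0.8]
grip_width: 0.0006
[0.36081502 0.13957077 0.05069274] [ 0.64676461 -0.55899883  0.84002162]
side crop r0,c0,k 238 322 5
top crop r0,c0,k 261 181 5
```

View pics/look7.png

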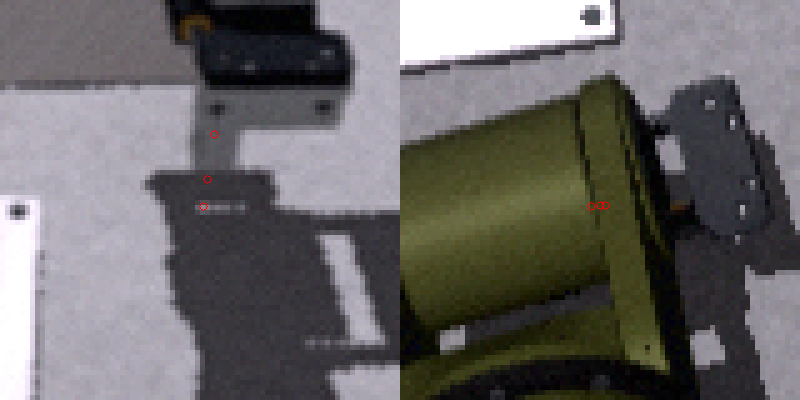

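```bash
python3 -m jog '[[0,0,0.02,0,0,0,-1],[0,0,0.035,0,0,0,-1],[0,0,0.039,0,0,0,-1]]'; python3 -m jog '[[0,0,0.003,0,0,0,-1],[0,0,0.006,0,0,0,-1]]'; python3 -m jog '[[0,0,0.003,0,0,0,-1],[0,0,0.005,0,0,0,-1]]'
```

```text
time_s: 9.4
ee_pos: [0.3624, 0.1397, 0.0125]
eef_rot: [3.139, -0.01, 0.281]
force: [0.2, 0.4, 0.7]
grip_width: 0.0004
time_s: 9.6
ee_pos: [0.3632, 0.1398, 0.0071]
eef_rot: [3.139, -0.011, 0.28]
force: [0.0, 0.1, -0.3]
grip_width: 0.0005
time_s: 9.8
ee_pos: [0.3636, 0.1399, 0.0024]
eef_rot: [3.139, -0.012, 0.28]
force: [0.2, 0.1, -0.8]
grip_width: 0.0006
```

Run:
```python
from h import *
o=logst(); print(o["ee_pos"],o["force"]); look("8",names=("side",),w=80,k=7)
```

```text
[0.36363596 0.13988136 0.00236701] [ 0.21235715  0.10696106 -0.82565046]
side crop r0,c0,k 252 319 7
```

View pics/look8.png

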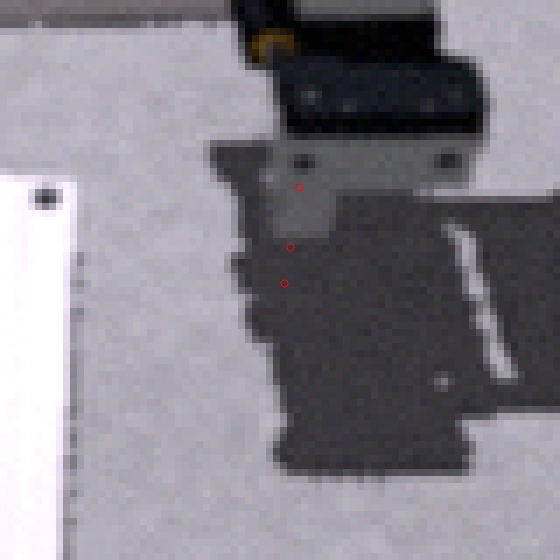

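```bash
python3 -m jog '[[0,0,0.005,0,0,0,-1],[0,0,0.01,0,0,0,-1]]'; python3 -m jog '[[0,0,0.003,0,0,0,-1],[0,0,0.006,0,0,0,-1]]';python3 -m jog '[[0,0,0.003,0,0,0,-1],[0,0,0.006,0,0,0,-1]]'
```

```text
time_s: 10.05
ee_pos: [0.3636, 0.1399, -0.0082]
eef_rot: [3.139, -0.012, 0.28]
force: [0.6, 0.3, -1.7]
grip_width: 0.0005
time_s: 10.25
ee_pos: [0.3635, 0.1398, -0.0146]
eef_rot: [3.139, -0.011, 0.28]
force: [0.1, -0.0, -0.1]
grip_width: 0.0003
time_s: 10.45
ee_pos: [0.3636, 0.1398, -0.0209]
eef_rot: [3.139, -0.011, 0.28]
force: [0.1, -0.3, 0.1]
grip_width: 0.0002
```

```bash
python3 -m jog '[[0,0,0.003,0,0,0,-1],[0,0,0.005,0,0,0,-1]]'; python3 -m jog '[[0,0,0.002,0,0,0,-1],[0,0,0.004,0,0,0,-1]]'
```

```text
time_s: 10.65
ee_pos: [0.3636, 0.1398, -0.0262]
eef_rot: [3.139, -0.011, 0.28]
force: [-0.6, -0.0, 0.2]
grip_width: 0.0003
time_s: 10.85
ee_pos: [0.3639, 0.1399, -0.0295]
eef_rot: [3.139, -0.011, 0.28]
force: [-18.7, -6.2, 61.0]
grip_width: 0.0008
```

Run:
```python
from h import *
o=logst(); print(o["ee_pos"],o["force"]); look("9",names=("side",),w=80,k=7)
```

```text
[ 0.36389097  0.1398958  -0.0295227 ] [-18.67459592  -6.21370803  61.00980221]
side crop r0,c0,k 260 317 7
```

View pics/look9.png

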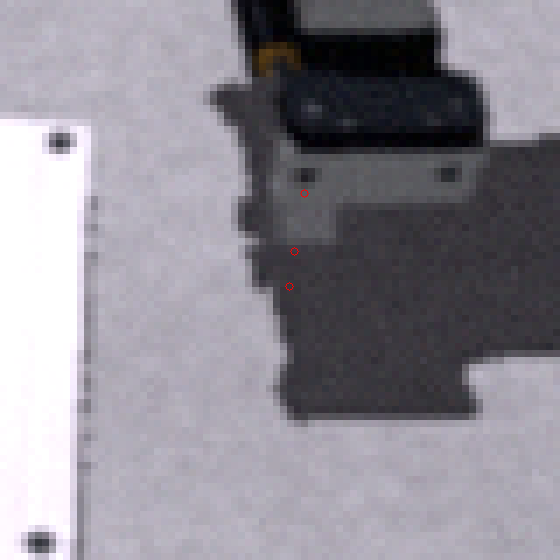

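```bash
python3 -m jog '[[0,0,-0.03,0,0,0,-1],[0,0,-0.06,0,0,0,-1],[0,0,-0.06,0,0,0,-1]]'
python3 - <<'E'
from h import *
s=load('pics/side9.npz')
R=Rn.from_euler('xyz',[3.139,-.011,.28]).as_matrix(); p=np.array([.3639,.1399,-.0295])
for z in (275,306,337): 
    w=onz(s,(317+z/7,260+243/7),0); print(w.round(4), (R.T@(w-p)).round(4))
o=logst(); print(o["ee_pos"],o["force"])
E
```

```text
time_s: 11.2
ee_pos: [0.3649, 0.1404, 0.0335]
eef_rot: [3.139, -0.016, 0.28]
force: [0.3, -0.1, 0.2]
grip_width: 0.0005
[ 0.3699  0.1491 -0.    ] [ 0.0086 -0.0071 -0.0294]
[0.3585 0.1462 0.    ] [-0.0031 -0.0075 -0.0296]
[0.3472 0.1434 0.    ] [-0.0148 -0.0079 -0.0297]
[0.36493465 0.14039574 0.0334806 ] [ 0.2545338  -0.10648324  0.2139152 ]
```

```bash
cat >> h.py <<'E'
OFF=np.array([-.0025,.004,-.0285])
def tip(): p,R=cur(); return p+R@OFF
def tipS(): return Rs().T@(tip()-ST)
def togoT(x,R=None):
    p0,R0=cur(); Rt=R0 if R is None else R
    return togo(np.asarray(x)-Rt@OFF,Rt)
E
python3 - <<'E'
from h import *
print(togoT(tip()+[0,0,.2]))
print(togoT(ST+Rs()@[.069,.12,.07],RT())); print(togoT(ST+Rs()@[.069,.12,-.014],RT()))
E
```

```text
[ 0.0033  0.0005 -0.2     0.      0.      0.    ]
[ 0.1565  0.1429 -0.1632  0.0026  0.3784 -0.0026]
[ 0.2035  0.1425 -0.0936  0.0026  0.3784 -0.0026]
```

```bash
python3 -m jog '[[0,0,-0.05,0,0,0,-1],[0,0,-0.1,0,0,0,-1],[0,0,-0.15,0,0.06,0,-1],[0.03,0.03,-0.18,0,0.14,0,-1],[0.06,0.06,-0.18,0,0.22,0,-1],[0.09,0.09,-0.18,0,0.3,0,-1],[0.125,0.12,-0.17,0.002,0.36,-0.002,-1],[0.156,0.143,-0.163,0.002,0.378,-0.002,-1],[0.156,0.143,-0.163,0.002,0.378,-0.002,-1],[0.18,0.143,-0.13,0.002,0.378,-0.002,-1],[0.203,0.143,-0.094,0.002,0.378,-0.002,-1],[0.203,0.143,-0.094,0.002,0.378,-0.002,-1],[0.203,0.143,-0.094,0.002,0.378,-0.002,-1]]'
python3 - <<'E'
from h import *
o=logst(); print(o["qpos"].round(3),o["force"], tipS().round(4)); look("10",axis=(.0285,),w=80,k=5)
E
```

```text
time_s: 12.5
ee_pos: [0.5974, 0.0594, 0.1302]
eef_rot: [-3.142, -0.608, 0.285]
force: [-0.9, 0.5, 0.3]
grip_width: 0.0003
[-0.059  0.16   1.946  0.42   0.492  0.91 ] [-0.86497087  0.50068962  0.31724567] [ 0.0679  0.12   -0.0139]
side crop r0,c0,k 182 240 5
top crop r0,c0,k 161 211 5
```

View pics/look10.png

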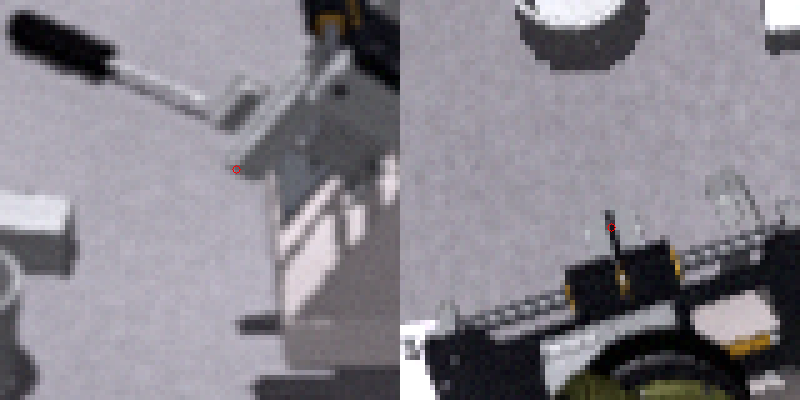

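```bash
python3 -m jog '[[0.002,0.025,0,0,0,0,-1],[0.003,0.047,0,0,0,0,-1],[0.005,0.056,0,0,0,0,-1],[0.007,0.064,0,0,0,0,-1],[0.008,0.073,0,0,0,0,-1],[0.008,0.082,0,0,0,0,-1],[0.008,0.082,0,0,0,0,-1]]'
python3 - <<'E'
from h import *
o=logst(); print(o["force"], tipS().round(4)); look("11",axis=(.0285,),w=80,k=5)
E
```

```text
time_s: 13.3
ee_pos: [0.6275, -0.0185, 0.1375]
eef_rot: [3.14, -0.612, 0.285]
force: [-0.4, 0.5, -0.2]
grip_width: 0.0008
[-0.42289133  0.45362299 -0.17416546] [ 0.0777  0.0368 -0.0119]
side crop r0,c0,k 162 237 5
top crop r0,c0,k 147 243 5
```

View pics/look11.png

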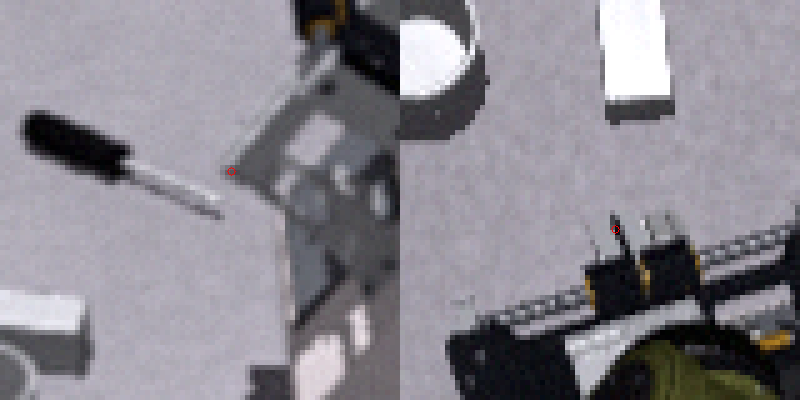

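```bash
python3 -m jog '[[-0.002,0.008,0,0,0,0,-1],[-0.004,0.0165,0,0,0,0,-1],[-0.007,0.025,0,0,0,0,-1],[-0.011,0.034,0,0,0,0,-1],[-0.016,0.042,0,0,0,0,-1],[-0.021,0.05,0,0,0,0,-1],[-0.026,0.056,0,0,0,0,-1],[-0.032,0.061,0,0,0,0,-1],[-0.038,0.066,0,0,0,0,-1],[-0.044,0.07,0,0,0,0,-1],[-0.051,0.074,0,0,0,0,-1],[-0.058,0.077,0,0,0,0,-1],[-0.058,0.077,0,0,0,0,-1]]'
python3 - <<'E'
from h import *
o=logst(); print(o["force"], tipS().round(4)); look("12",axis=(.0285,),w=80,k=5)
E
```

```text
time_s: 14.7
ee_pos: [0.6026, -0.1055, 0.1034]
eef_rot: [3.141, -0.611, 0.284]
force: [0.5, -0.0, 0.7]
grip_width: 0.0004
[ 0.45427224 -0.01591117  0.74569094] [ 0.0185 -0.0396 -0.0121]
side crop r0,c0,k 157 252 5
top crop r0,c0,k 160 279 5
```

View pics/look12.png

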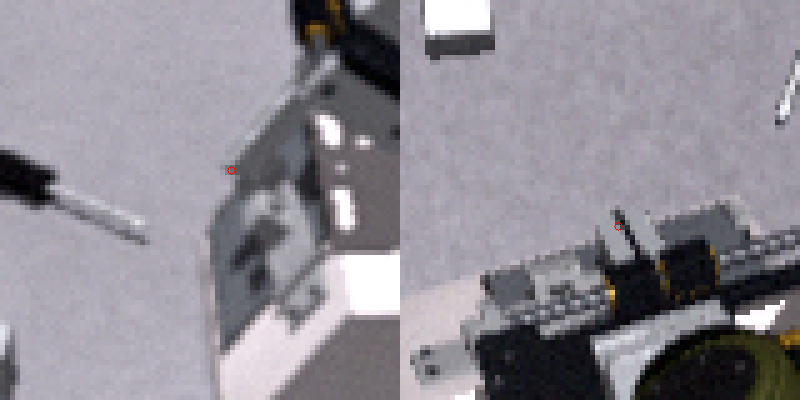

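```bash
python3 -m jog '[[-0.005,0.002,0,0,0,0,-1],[-0.01,0.004,0,0,0,0,-1],[-0.01,0.004,0,0,0,0,-1]]';python3 -m jog '[[-0.002,0,0,0,0,0,-1],[-0.004,0.001,0,0,0,0,-1],[-0.004,0.001,0,0,0,0,-1]]'
python3 - <<'E'
from h import *
o=logst(); print(o["force"], Rs().T@o["force"], tipS().round(4))
E
```

```text
time_s: 15.1
ee_pos: [0.596, -0.1115, 0.0979]
eef_rot: [3.141, -0.611, 0.284]
force: [0.3, -0.4, -0.1]
grip_width: 0.0003
time_s: 15.4
ee_pos: [0.593, -0.1135, 0.0954]
eef_rot: [3.141, -0.611, 0.284]
force: [0.5, -0.1, -0.0]
grip_width: 0.0005
[ 0.47829888 -0.12669212 -0.01554503] [ 0.3377877  -0.2562857  -0.25549847] [ 0.0045 -0.0446 -0.0121]
```

```bash
python3 -m jog '[[-0.002,0,0,0,0,0,-1],[-0.003,0.0,0,0,0,0,-1]]';python3 -m jog '[[-0.002,0,0,0,0,0,-1],[-0.003,0.0,0,0,0,0,-1]]'
python3 - <<'E'
from h import *
o=logst(); print(o["force"], Rs().T@o["force"], tipS().round(4)); look("13",axis=(.0285,),w=80,k=5)
E
```

```text
time_s: 15.6
ee_pos: [0.5922, -0.1139, 0.0952]
eef_rot: [3.14, -0.615, 0.284]
force: [18.6, 8.6, 1.6]
grip_width: 0.0004
time_s: 15.8
ee_pos: [0.5921, -0.1141, 0.0955]
eef_rot: [3.138, -0.619, 0.285]
force: [26.4, 11.8, 0.4]
grip_width: 0.0005
[26.42416067 11.79296024  0.43963223] [ 23.74217623   3.87253611 -16.08775891] [ 0.0035 -0.0449 -0.0114]
side crop r0,c0,k 158 256 5
top crop r0,c0,k 164 283 5
```

View pics/look13.png

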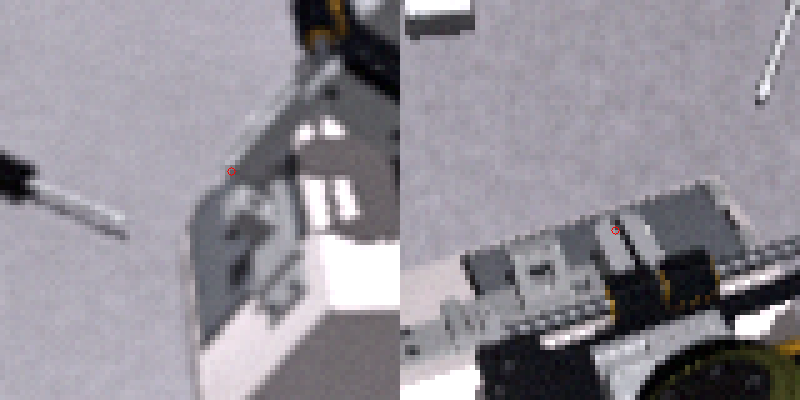

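```bash
python3 -m jog '[[0.01,0,0,0,0,0,-1],[0.02,0,-0.01,0,0,0,-1],[0.02,0,-0.05,0,0,0,-1],[0.02,0,-0.1,0,0,0,-1],[0.0,-0.03,-0.14,0,0,0,-1],[-0.02,-0.08,-0.17,0,-0.09,0,-1],[-0.02,-0.13,-0.17,0,-0.18,0,-0.4],[-0.02,-0.18,-0.17,0,-0.27,0,-0.4],[-0.02,-0.22,-0.17,0,-0.37,0,-0.4],[-0.02,-0.22,-0.17,0,-0.39,0,-0.4],[-0.02,-0.22,-0.17,0,-0.39,0,-0.4]]'
python3 - <<'E'
from h import *
o=logst(); print(o["qpos"].round(3),o["force"], tip().round(4)); 
for n in("side","top"): snap(n,f"pics/{n}14.png")
t=load('pics/top14.npz'); s=load('pics/side14.npz')
cv2.imwrite('pics/c14.png',np.hstack([crop(t,180,280,260,360,4,(),1.3,-30),crop(s,155,255,280,380,4,(),1.3,-30)]))
E
```

```text
time_s: 17.0
ee_pos: [0.4203, 0.068, 0.2217]
eef_rot: [3.139, -0.004, 0.288]
force: [-0.4, 0.1, 0.4]
grip_width: 0.028
[ 0.076 -0.022  1.78  -0.002  1.379  1.359] [-0.44791151  0.06081748  0.38620112] [0.4189 0.0635 0.2502]
```

View pics/c14.png

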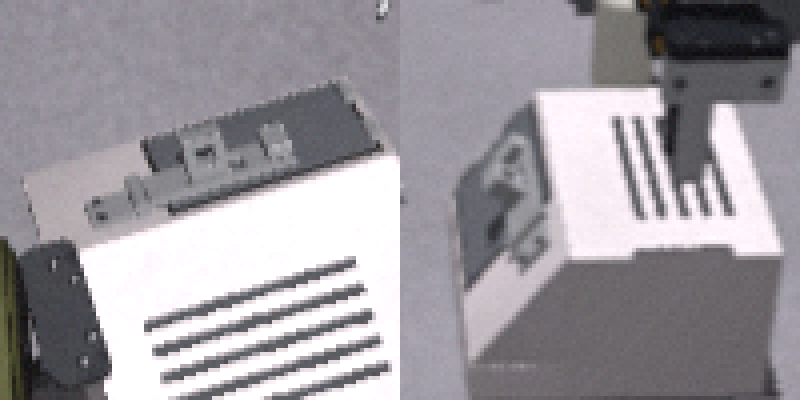

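View pics/side14.png

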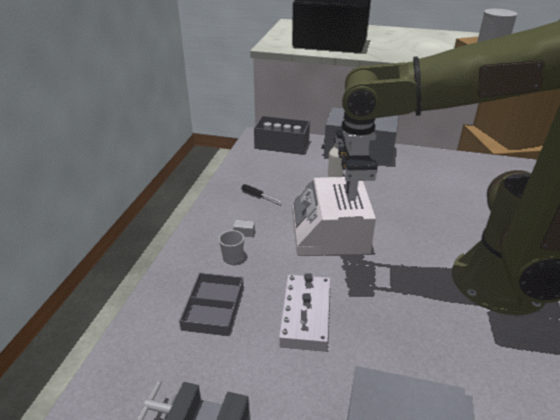

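Run:
```python
from h import *
Rv=Rn.from_euler('xyz',[np.pi,0,.2855]).as_matrix()
print(togoT([.477,.3165,.25],Rv),togoT([.477,.3165,.14],Rv))
```

```text
[ 0.1275 -0.2288  0.0003  0.0015 -0.0045 -0.0004] [ 0.1267 -0.229   0.1103  0.0015 -0.0045 -0.0004]
```

```bash
python3 -m jog '[[0.025,-0.045,0,0.0,-0.002,0,-0.25],[0.05,-0.09,0,0.001,-0.004,0,-0.25],[0.075,-0.135,0,0.001,-0.004,0,-0.25],[0.1,-0.18,0,0.001,-0.004,0,-0.25],[0.127,-0.229,0,0.001,-0.004,0,-0.25],[0.127,-0.229,0.04,0.001,-0.004,0,-0.25],[0.127,-0.229,0.08,0.001,-0.004,0,-0.25],[0.127,-0.229,0.11,0.001,-0.004,0,-0.25],[0.127,-0.229,0.11,0.001,-0.004,0,-0.25],[0.127,-0.229,0.11,0.001,-0.004,0,-0.25]]'
python3 - <<'E'
from h import *
o=logst(); print(o["qpos"].round(3),o["force"], tip().round(4)); look("15",axis=(.0285,),w=80,k=5)
E
```

```text
time_s: 18.1
ee_pos: [0.4795, 0.3202, 0.113]
eef_rot: [3.141, -0.002, 0.283]
force: [0.2, -0.6, 0.9]
grip_width: 0.0353
[ 5.260e-01  4.140e-01  1.518e+00 -1.000e-03  1.208e+00  1.813e+00] [ 0.17293206 -0.56149516  0.93741412] [0.4781 0.3156 0.1415]
side crop r0,c0,k 264 263 5
top crop r0,c0,k 212 103 5
```

View pics/look15.png

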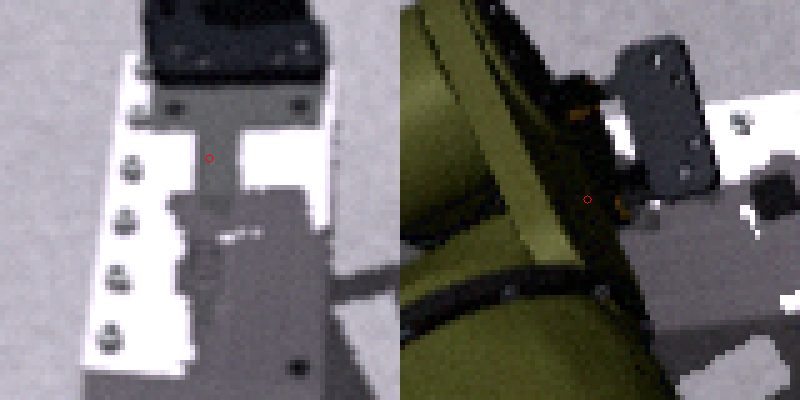

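Run:
```python
from h import *
s=load('pics/side15.npz'); p,R=cur()
f=lambda q:((proj(s,q)-[263,264]+.5)*5).round(1)
for name,off in(("noOff",np.array([0,0,-.0285])),("OFF",OFF)):
    b=p+R@off
    print(name,"near outer bottom L/R",f(b+R@[.008,-.0302,0]),f(b+R@[-.008,-.0302,0]),f(b+R@[.011,-.0302,0]),f(b+R@[-.011,-.0302,0]))
print("pin top",f([.477,.3165,.106]),"collar",f([.477,.3175,.063]))
im=crop(s,270,340,285,330,11,(),3.5,-200); cv2.imwrite('pics/l15b.png',im)
```

```text
noOff near outer bottom L/R [195.6 208.9] [232.5 208. ] [188.7 209.1] [239.4 207.8]
OFF near outer bottom L/R [200.6 201.9] [237.4 201. ] [193.8 202.1] [244.3 200.8]
pin top [213.3 209.2] collar [209.6 275.2]
```

View pics/l15b.png

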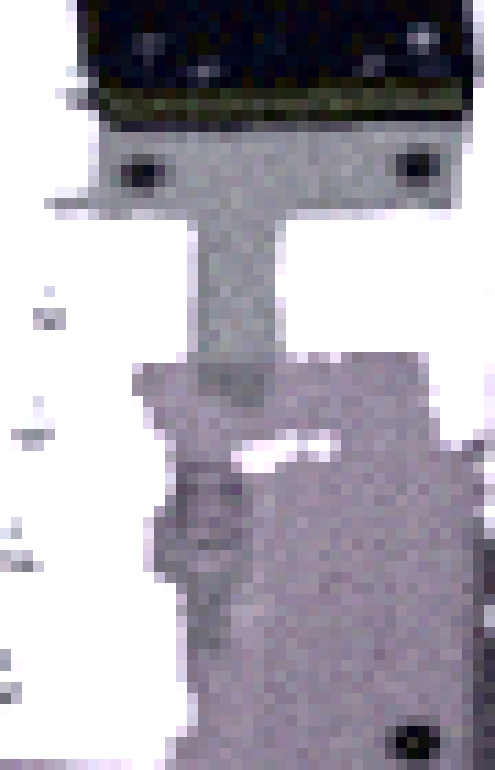

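```bash
python3 -m jog '[[-0.001,-0.001,0.02,0,0,0,-0.25],[-0.001,-0.001,0.04,0,0,0,-0.25],[-0.001,-0.001,0.055,0,0,0,-0.25],[-0.001,-0.001,0.068,0,0,0,-0.25],[-0.001,-0.001,0.068,0,0,0,-0.25]]'
python3 - <<'E'
from h import *
o=logst(); print(o["force"], tip().round(4)); look("16",names=("side",),axis=(.0285,),w=80,k=7)
E
```

```text
time_s: 18.7
ee_pos: [0.4785, 0.3213, 0.0451]
eef_rot: [3.141, -0.003, 0.284]
force: [-0.3, 0.4, 0.5]
grip_width: 0.0353
[-0.29720876  0.37282093  0.52246356] [0.4771 0.3168 0.0736]
side crop r0,c0,k 284 263 7
```

View pics/look16.png

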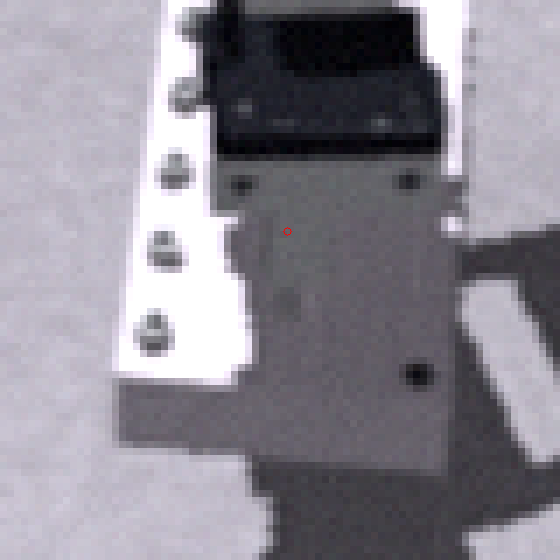

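Force is clean, fingers straddle the pin. Close slowly.

```bash
python3 -m jog '[[0,0,0,0,0,0,-0.6],[0,0,0,0,0,0,-0.7],[0,0,0,0,0,0,-0.75],[0,0,0,0,0,0,-0.9],[0,0,0,0,0,0,-1],[0,0,0,0,0,0,-1],[0,0,0,0,0,0,-1]]' 25
python3 - <<'E'
from h import *
o=logst(); print(o["force"],o["moment"], tip().round(4))
E
```

```text
time_s: 19.45
ee_pos: [0.4793, 0.3215, 0.0466]
eef_rot: [3.141, -0.005, 0.284]
force: [1.0, -4.7, 6.1]
grip_width: 0.0136
[ 1.01474471 -4.65943811  6.10157644] [-1.13763746 -0.3574096   0.01593168] [0.4779 0.3169 0.0751]
```

```bash
python3 -m jog '[[0,0,-0.01,0,0,0,-1],[0,0,-0.025,0,0,0,-1],[0,0,-0.045,0,0,0,-1],[0,0,-0.08,0,0,0,-1],[0,0,-0.12,0,0,0,-1],[0,0,-0.15,0,0,0,-1],[0,0,-0.15,0,0,0,-1]]'
python3 - <<'E'
from h import *
o=logst(); print(o["force"],o["moment"], tip().round(4),o["grip_width"]); p,R=cur(); q=tip()+R@[0,0,.035]
for n in("side","top"): snap(n,f"pics/{n}17.png")
s=load('pics/side17.npz'); u=proj(s,q).astype(int); print(u)
cv2.imwrite('pics/look17.png',crop(s,u[1]-40,u[1]+40,u[0]-40,u[0]+40,7,[tip(),tip()+R@[0,0,.066]],2,-100))
E
```

```text
time_s: 20.15
ee_pos: [0.4798, 0.3225, 0.2024]
eef_rot: [-3.139, -0.013, 0.284]
force: [1.2, -0.5, 0.1]
grip_width: 0.0132
[ 1.16206344 -0.54758766  0.14998511] [0.01840386 0.00981079 0.03919293] [0.4782 0.3178 0.2309] 0.013207553235147084
[305 276]
```

View pics/look17.png

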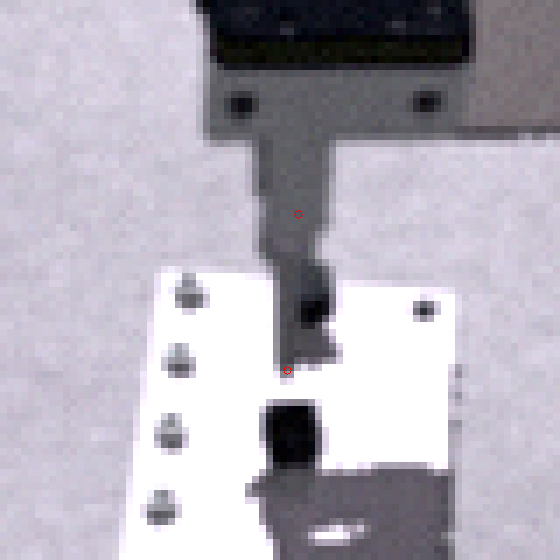

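Run:
```python
from h import *
print(togoT(tip()+[0,0,.08]))
print(togoT(ST+Rs()@[0,0,.15],RT())); print(togoT(ST+Rs()@[0,0,.10],RT()))
```

```text
[ 0.0005 -0.0001 -0.08    0.      0.      0.    ]
[-1.086e-01  4.053e-01 -2.900e-02 -1.000e-04  3.850e-01 -1.100e-03]
[-8.010e-02  4.053e-01  1.220e-02 -1.000e-04  3.850e-01 -1.100e-03]
```

```bash
python3 -m jog '[[0,0,-0.04,0,0,0,-1],[-0.01,0.04,-0.07,0,0.03,0,-1],[-0.02,0.08,-0.07,0,0.07,0,-1],[-0.03,0.12,-0.07,0,0.11,0,-1],[-0.045,0.16,-0.07,0,0.15,0,-1],[-0.055,0.2,-0.07,0,0.19,0,-1],[-0.065,0.24,-0.07,0,0.23,0,-1],[-0.075,0.28,-0.07,0,0.27,0,-1],[-0.085,0.32,-0.06,0,0.31,0,-1],[-0.095,0.36,-0.05,0,0.35,0,-1],[-0.105,0.4,-0.03,0,0.385,0,-1],[-0.109,0.405,-0.029,0,0.385,-0.001,-1],[-0.109,0.405,-0.029,0,0.385,-0.001,-1],[-0.09,0.405,-0.01,0,0.385,-0.001,-1],[-0.08,0.405,0.012,0,0.385,-0.001,-1],[-0.08,0.405,0.012,0,0.385,-0.001,-1],[-0.08,0.405,0.012,0,0.385,-0.001,-1]]'
python3 - <<'E'
from h import *
o=logst(); print(o["qpos"].round(3),o["force"], tipS().round(4),o["grip_width"]); p,R=cur()
for n in("side","top"): snap(n,f"pics/{n}18.png")
s=load('pics/side18.npz'); t=load('pics/top18.npz'); q=tip()+R@[0,0,.05]; out=[]
for c in(s,t):
    u=proj(c,q).astype(int); print(u-30); out.append(crop(c,u[1]-30,u[1]+30,u[0]-30,u[0]+30,6,[tip(),tip()+R@[0,0,.066],ST],1.5,-50))
cv2.imwrite('pics/look18.png',np.hstack(out))
E
```

```text
time_s: 21.95
ee_pos: [0.5153, -0.0882, 0.1854]
eef_rot: [-3.141, -0.61, 0.287]
force: [1.0, 0.0, -0.0]
grip_width: 0.0134
[-0.47  -0.049  2.024  0.59   0.789  0.471] [ 0.9611191   0.00696977 -0.01846354] [0.0009 0.0015 0.1003] 0.01341498197458846
[287 155]
[285 197]
```

View pics/look18.png

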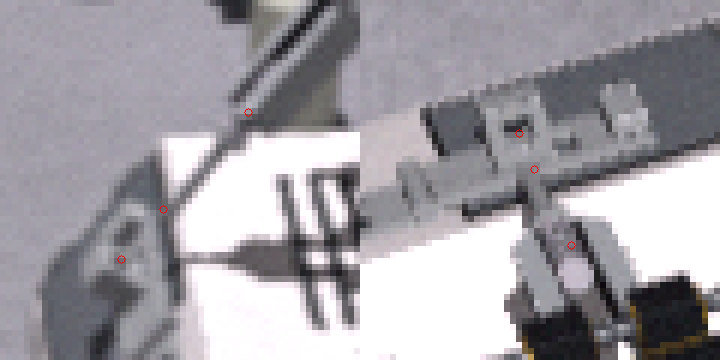

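Run:
```python
from h import *
p,R=cur()
s=load('pics/side18.npz'); t=load('pics/top18.npz')
cv2.imwrite('pics/l18s.png',crop(s,165,207,295,335,14,(),1.6,-60))
cv2.imwrite('pics/l18t.png',crop(t,207,247,295,335,14,(),1.8,-110))
for c,o in((s,[295,165]),(t,[295,207])):
    print([((proj(c,q)-o+.5)*14).round(0) for q in (tip(),tip()+R@[0,0,.011],tip()+R@[0,0,.066],ST)])
```

```text
[array([468., 122.]), array([434., 160.]), array([269., 349.]), array([172., 466.])]
[array([354., 433.]), array([339., 402.]), array([268., 254.]), array([231., 172.])]
```

View pics/l18s.png

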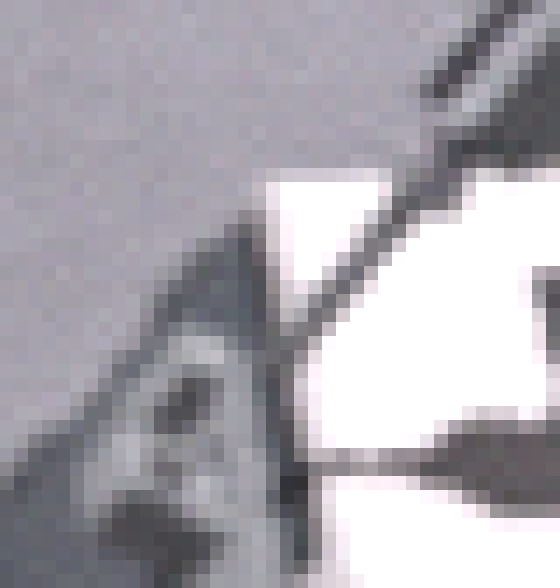

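View pics/l18t.png

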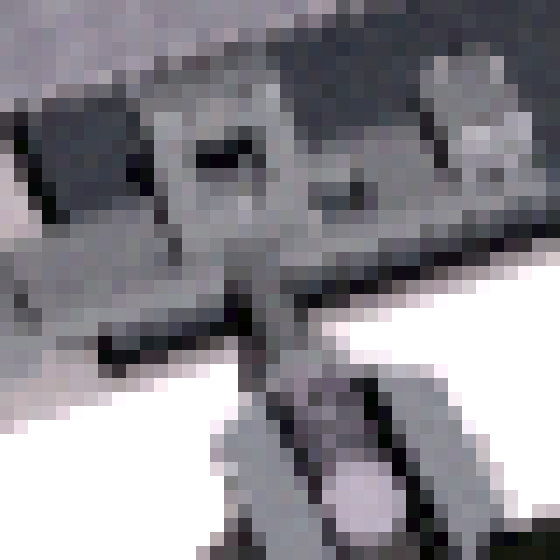

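Run:
```python
from h import *
s=load('pics/side18.npz'); t=load('pics/top18.npz')
P={'hole':[[6,6,0],[6,-6,0],[-6,-6,0],[-6,6,0]],'stap_top':[[12.5,12.5,0],[12.5,-12.5,0],[-13,-12.5,0],[-13,12.5,0]],'slot':[[-13,-12.5,2],[-13,-22,2],[-13,-22,-18],[-13,-12.5,-18]],'grip':[[-3,-36,8],[-3,-52,8],[-3,-52,-24],[-3,-36,-24]]}
for nm,c,r,cc in(('s',s,165,295),('t',t,207,295)):
    k=14; im=crop(c,r,r+42,cc,cc+40,k,(),1.6,-60)
    for (n,L),col in zip(P.items(),[(0,0,255),(0,255,0),(255,0,0),(0,255,255)]):
        pts=np.array([(proj(c,ST+Rs()@(np.array(q)/1e3))-[cc,r]+.5)*k for q in L]).astype(int); cv2.polylines(im,[pts],True,col,1)
    cv2.imwrite(f'pics/m18{nm}.png',im)
a=cv2.imread('pics/m18s.png');b=cv2.imread('pics/m18t.png')
cv2.imwrite('pics/m18.png',cv2.resize(np.hstack([a,b]),None,fx=.71,fy=.71,interpolation=cv2.INTER_AREA))
```

```text
(no output)
```

View pics/m18.png

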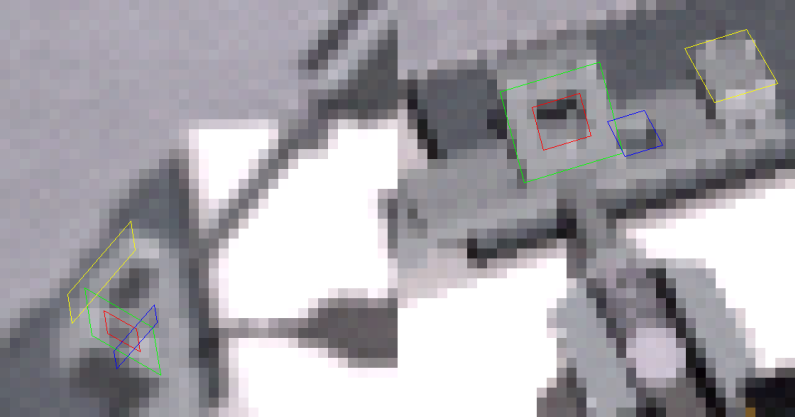

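Run:
```python
from h import *
s=load('pics/side14.npz'); t=load('pics/top14.npz')
c,sn=np.cos(YAW),np.sin(YAW); Rb=np.array([[c,-sn,0],[sn,c,0],[0,0,1]])
B=ST-Rb@[.03064,0,.1246]; print(B)
bp=lambda q:B+Rb@(np.array(q)/1e3)
P={'edge':[[0,-110,130],[0,110,130]],'topback':[[0,110,130],[-150,110,130],[-150,-110,130],[0,-110,130]],'foot':[[66,-110,36],[66,110,36],[66,110,0]],'sl':[[0,110,130],[66,110,36]],'sl2':[[0,-110,130],[66,-110,36]]}
S={'stap':[[12.5,12.5,0],[12.5,-12.5,0],[-13,-12.5,0],[-13,12.5,0]],'front':[[12.5,12.5,0],[12.5,-12.5,0],[12.5,-12.5,-16],[12.5,12.5,-16]],'grip':[[-3,-36,8],[-3,-52,8],[-3,-52,-24],[-3,-36,-24]],'plate':[[-13,48,8],[-13,-52,8],[-13,-52,-24],[-13,48,-24]]}
for nm,cam,r,cc,k,n in(('s',s,170,285,7,90),('t',t,185,260,7,80)):
    im=crop(cam,r,r+n,cc,cc+n+10,k,(),1.3,-30)
    for L in P.values():
        cv2.polylines(im,[np.array([(proj(cam,bp(q))-[cc,r]+.5)*k for q in L]).astype(int)],False,(0,0,255),1)
    for L,col in zip(S.values(),[(0,255,0),(0,255,0),(0,255,255),(255,0,0)]):
        cv2.polylines(im,[np.array([(proj(cam,ST+Rs()@(np.array(q)/1e3))-[cc,r]+.5)*k for q in L]).astype(int)],True,col,1)
    cv2.imwrite(f'pics/n14{nm}.png',im)
```

```text
[ 0.52430059 -0.09133042  0.        ]
```

View pics/n14s.png

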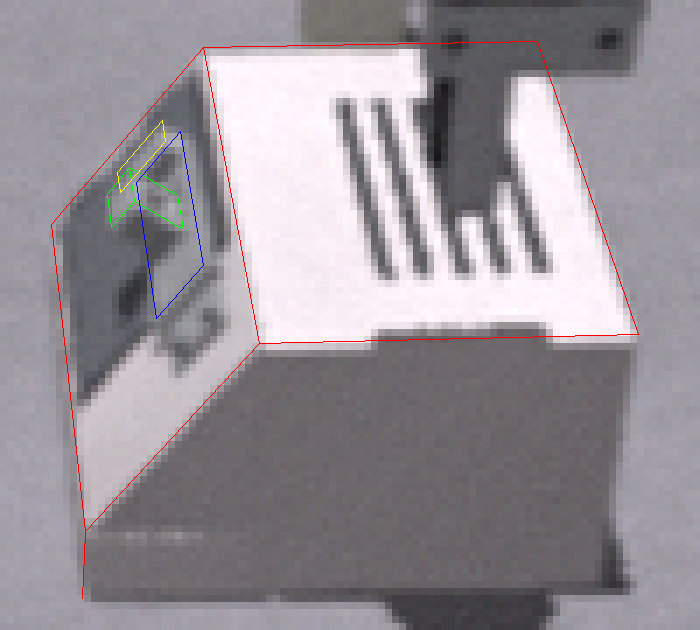

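View pics/n14t.png

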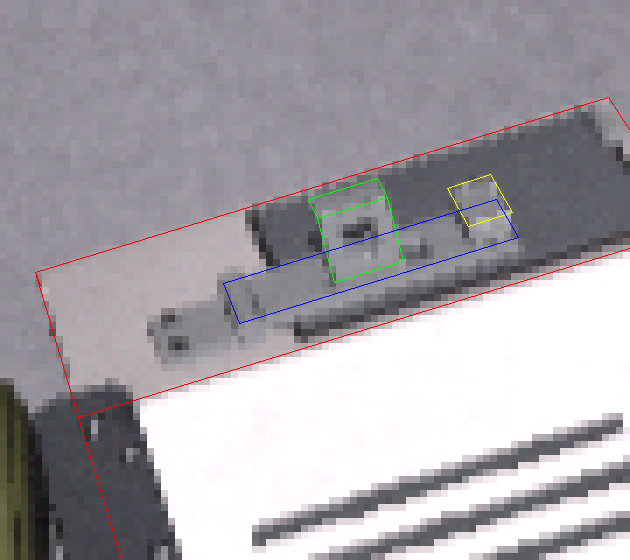

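```bash
python3 -m jog '[[-0.0005,0.0035,0.01,0,0,0,-1],[-0.0005,0.0035,0.02,0,0,0,-1],[-0.0005,0.0035,0.023,0,0,0,-1],[-0.0005,0.0035,0.023,0,0,0,-1],[-0.0005,0.0035,0.023,0,0,0,-1]]'
cat > ov.py <<'E'
from h import *
import sys
def overlay(tag,smm=69,fresh=True,n=40,k=10):
    p,R=cur()
    for nm in("side","top"):
        if fresh: snap(nm,f"pics/{nm}{tag}.png")
    out=[]
    for nm in("side","top"):
        c=load(f'pics/{nm}{tag}.npz'); o=(proj(c,ST+Rs()@[0,0,.02])-n/2).astype(int)
        im=crop(c,o[1],o[1]+n,o[0],o[0]+n,k,(),1.6,-70)
        F=lambda q:((proj(c,q)-o+.5)*k)
        S=lambda q:F(ST+Rs()@(np.array(q)/1e3))
        cv2.polylines(im,[np.array([S(q) for q in([6,6,0],[6,-6,0],[-6,-6,0],[-6,6,0])]).astype(int)],True,(0,0,255),1)
        cv2.polylines(im,[np.array([S(q) for q in([12.5,12.5,0],[12.5,-12.5,0],[-13,-12.5,0],[-13,12.5,0])]).astype(int)],True,(0,255,0),1)
        # staple axis
        cv2.line(im,tuple(S([0,0,0]).astype(int)),tuple(S([0,0,60]).astype(int)),(255,255,0),1)
        cv2.line(im,tuple(F(tip()).astype(int)),tuple(F(tip()+R@[0,0,smm/1e3]).astype(int)),(0,0,255),1)
        out.append(im)
    cv2.imwrite(f'pics/ov{tag}.png',np.hstack(out))
    o=logst(); print(o["force"],tipS().round(4),o["grip_width"])
if __name__=="__main__": overlay(sys.argv[1])
E
python3 ov.py 19
```

```text
time_s: 22.55
ee_pos: [0.5287, -0.0888, 0.167]
eef_rot: [3.141, -0.612, 0.287]
force: [0.0, -0.6, -0.5]
grip_width: 0.0135
[-0.45021937  0.47446822 -1.27802988] [ 0.0009 -0.0029  0.0782] 0.013497158747292102
```

View pics/ov19.png

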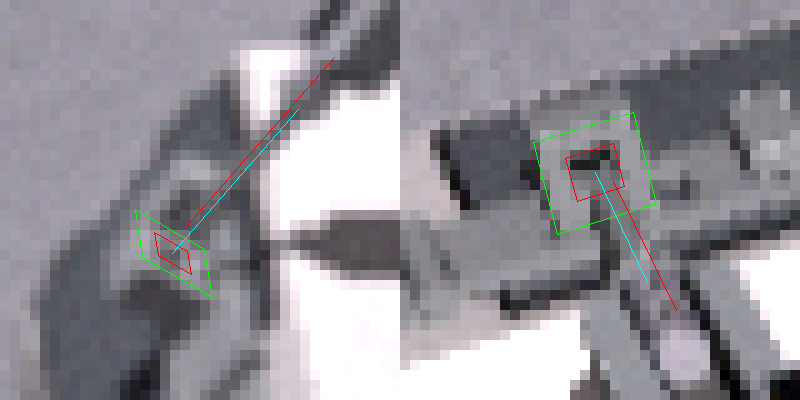

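Run:
```python
from h import *
c=load('pics/side19.npz'); k=22
o=np.array([297,168])
im=crop(c,168,203,297,333,k,(),2.0,-130)
F=lambda q:((proj(c,q)-o+.5)*k)
S=lambda q:F(ST+Rs()@(np.array(q)/1e3))
cv2.polylines(im,[np.array([S(q) for q in([6,6,0],[6,-6,0],[-6,-6,0],[-6,6,0])]).astype(int)],True,(0,0,255),1)
cv2.line(im,tuple(S([0,0,0]).astype(int)),tuple(S([0,0,60]).astype(int)),(255,255,0),1)
cv2.imwrite('pics/z19.png',im[:600])
```

```text
(no output)
```

View pics/z19.png

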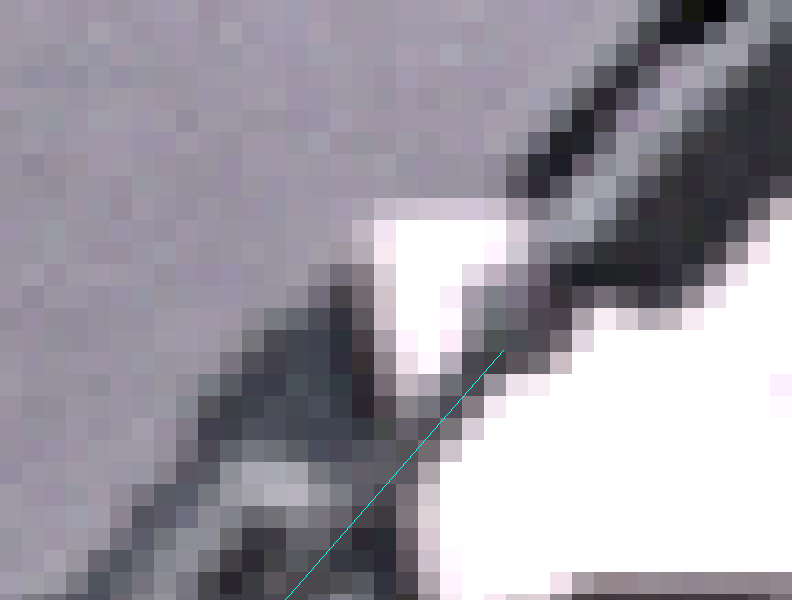

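```bash
python3 -m jog '[[0,0,0.005,0,0,0,-1],[0,0,0.01,0,0,0,-1],[0,0,0.015,0,0,0,-1],[0,0,0.018,0,0,0,-1],[0,0,0.018,0,0,0,-1]]'; python3 ov.py 20
```

```text
time_s: 23.15
ee_pos: [0.5387, -0.0858, 0.1519]
eef_rot: [3.141, -0.611, 0.287]
force: [1.2, -0.5, -1.2]
grip_width: 0.0132
[ 0.37704234  0.37406529 -0.58847866] [ 0.0009 -0.0029  0.0601] 0.013468256890008197
```

View pics/ov20.png

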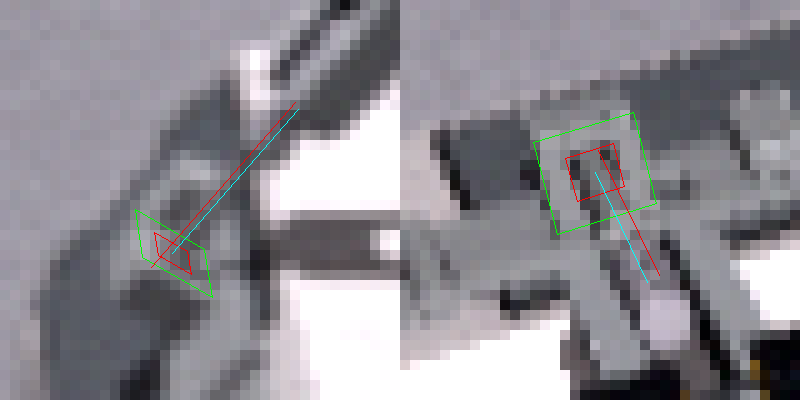

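```bash
python3 -m jog '[[0,0,0.006,0,0,0,-1],[0,0,0.012,0,0,0,-1],[0,0,0.018,0,0,0,-1],[0,0,0.024,0,0,0,-1],[0,0,0.024,0,0,0,-1]]'; python3 -m jog '[[0,0,0.005,0,0,0,-1],[0,0,0.01,0,0,0,-1],[0,0,0.01,0,0,0,-1]]'; python3 ov.py 21
```

```text
time_s: 23.75
ee_pos: [0.5519, -0.0817, 0.1318]
eef_rot: [-3.141, -0.611, 0.287]
force: [-0.1, 0.6, -0.4]
grip_width: 0.0134
time_s: 24.05
ee_pos: [0.5575, -0.0799, 0.123]
eef_rot: [-3.141, -0.61, 0.286]
force: [0.1, 0.5, -1.4]
grip_width: 0.0132
[-0.18890395 -0.3413479  -0.75570289] [ 0.0005 -0.0025  0.0251] 0.013549701902666392
```

View pics/ov21.png

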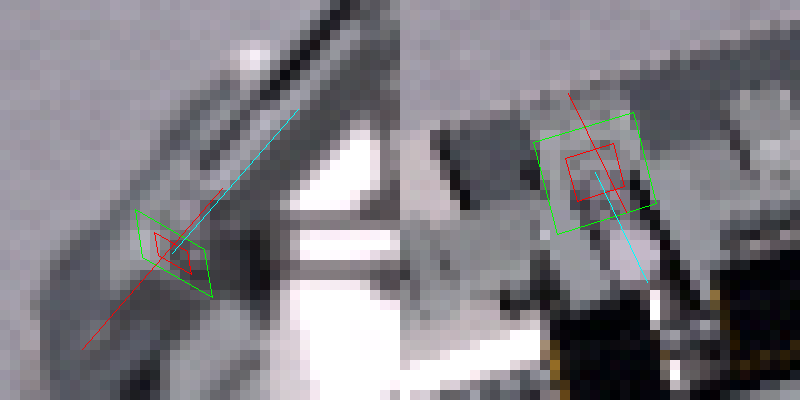

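Going freely. About 11 mm remain; proceed in small steps until the collar seats.

```bash
python3 -m jog '[[0,0,0.004,0,0,0,-1],[0,0,0.008,0,0,0,-1],[0,0,0.008,0,0,0,-1]]'; python3 -m jog '[[0,0,0.001,0,0,0,-1],[0,0,0.002,0,0,0,-1]]'
```

```text
time_s: 24.45
ee_pos: [0.5619, -0.0786, 0.1164]
eef_rot: [-3.141, -0.61, 0.286]
force: [-0.8, 0.3, -1.0]
grip_width: 0.0136
time_s: 24.65
ee_pos: [0.563, -0.0783, 0.1148]
eef_rot: [-3.141, -0.61, 0.286]
force: [-4.0, -0.2, 1.4]
grip_width: 0.0132
```

```bash
python3 -m jog '[[0,0,0.001,0,0,0,-1],[0,0,0.002,0,0,0,-1]]';python3 ov.py 22
```

```text
time_s: 24.85
ee_pos: [0.5642, -0.0785, 0.1144]
eef_rot: [3.141, -0.612, 0.287]
force: [-23.6, -3.2, 23.1]
grip_width: 0.0135
[-19.31021691  -2.38529525  18.15298479] [ 0.0009 -0.0029  0.0137] 0.01360165822662681
```

View pics/ov22.png

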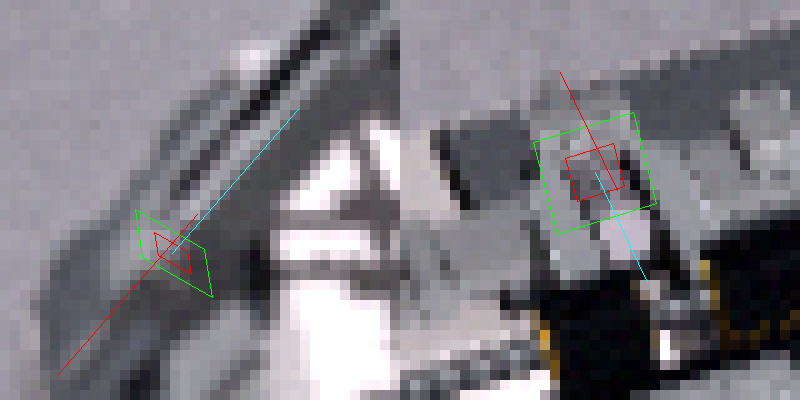

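```bash
python3 -m jog '[[0,0,-0.001,0,0,0,-1],[0,0,-0.001,0,0,0,-0.7],[0,0,-0.001,0,0,0,-0.5],[0,0,-0.001,0,0,0,-0.3],[0,0,-0.001,0,0,0,-0.3],[0,0,-0.001,0,0,0,-0.3],[0,0,-0.001,0,0,0,-0.3]]';python3 ov.py 23
```

```text
time_s: 25.65
ee_pos: [0.5637, -0.0785, 0.1152]
eef_rot: [3.141, -0.612, 0.287]
force: [-0.4, -0.6, 0.4]
grip_width: 0.0329
[ 0.35512832  0.54034861 -0.06987073] [ 0.0009 -0.0029  0.0147] 0.03263644604034626
```

View pics/ov23.png

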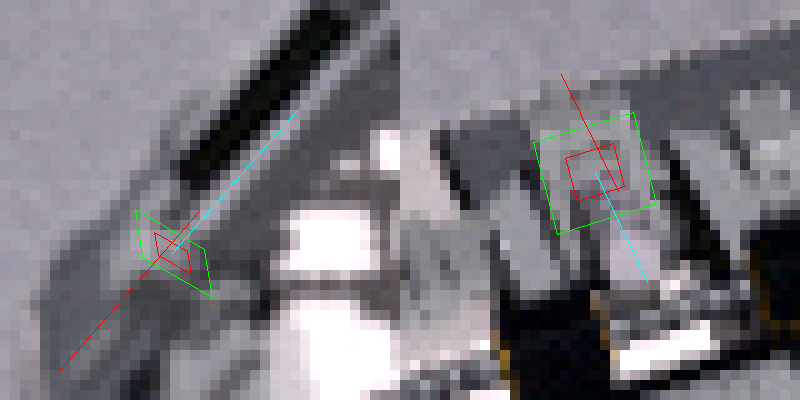

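Released; fingers clear on both sides. Retreat straight back along the pin axis.

```bash
python3 -m jog '[[0,0,-0.01,0,0,0,-0.3],[0,0,-0.03,0,0,0,-0.3],[0,0,-0.06,0,0,0,-0.3],[0,0,-0.1,0,0,0,-0.3],[0,-0.04,-0.14,0,0,0,-0.3],[0,-0.09,-0.16,0,-0.08,0,-0.3],[-0.02,-0.14,-0.17,0,-0.16,0,-0.3],[-0.04,-0.19,-0.17,0,-0.24,0,-0.3],[-0.05,-0.24,-0.17,0,-0.32,0,-0.3],[-0.06,-0.28,-0.17,0,-0.36,0,-0.3],[-0.06,-0.28,-0.17,0,-0.36,0,-0.3]]';python3 ov.py 24
python3 - <<'E'
from h import *
t=load('pics/top24.npz'); s=load('pics/side24.npz')
cv2.imwrite('pics/c24.png',np.hstack([crop(t,185,265,270,350,5,(),1.4,-40),crop(s,160,240,280,360,5,(),1.4,-40)]))
E
```

```text
time_s: 26.85
ee_pos: [0.3422, 0.1506, 0.2199]
eef_rot: [3.14, -0.044, 0.288]
force: [-0.6, -0.3, 1.2]
grip_width: 0.0333
[ 0.05642775  0.13547295 -0.17923364] [-0.0447  0.2791  0.1822] 0.03304886450481037
```

View pics/c24.png

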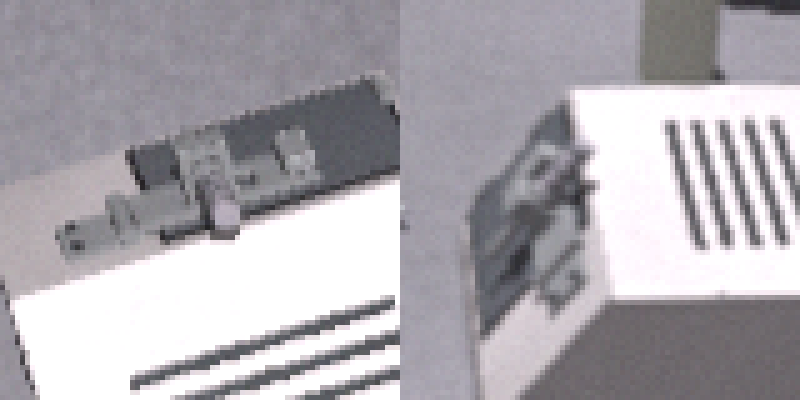

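View pics/side24.png

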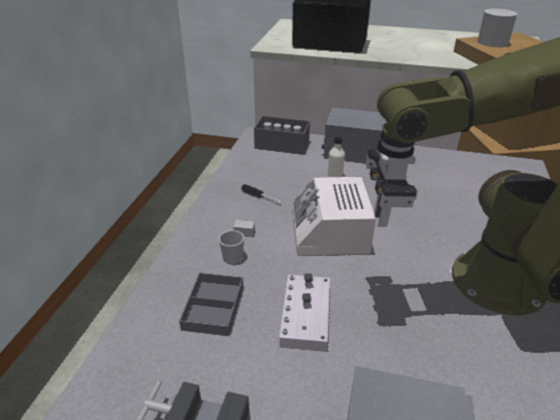

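View pics/ov24.png

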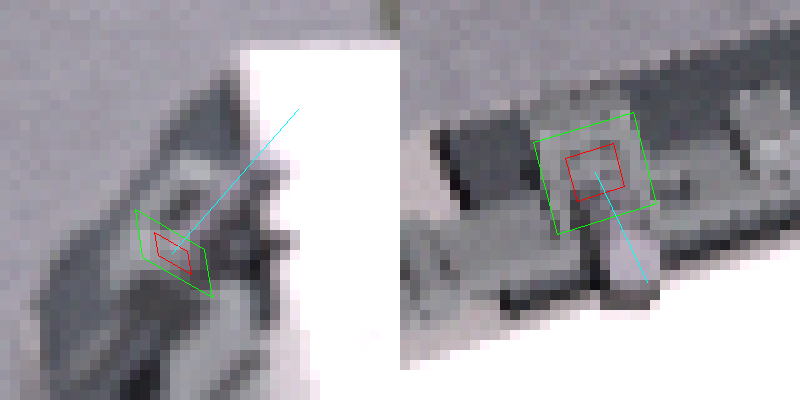

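Run:
```python
from h import *
c=load('pics/side24.npz'); k=20
o=np.array([297,168])
F=lambda q:((proj(c,q)-o+.5)*k)
S=lambda q:F(ST+Rs()@(np.array(q)/1e3))
def mk(al,be,draw):
    im=crop(c,168,198,297,337,k,(),al,be)
    if draw:
        for dx in(-2,0):
            for L in(5,45):
                a=np.linspace(0,2*np.pi,30); cv2.polylines(im,[np.array([S([dx+7*np.cos(b),7*np.sin(b),L]) for b in a]).astype(int)],True,(0,255,0) if dx else (255,255,0),1)
    return im
cv2.imwrite('pics/z24.png',mk(1.3,-20,True)); cv2.imwrite('pics/z24b.png',mk(1.8,-80,False))
t=load('pics/top24.npz'); 
o2=(proj(t,ST)-[15,12]).astype(int); G=lambda q:((proj(t,ST+Rs()@(np.array(q)/1e3))-o2+.5)*k)
im=crop(t,o2[1],o2[1]+30,o2[0],o2[0]+34,k,(),1.6,-70)
for L in(5,45):
    a=np.linspace(0,2*np.pi,30); cv2.polylines(im,[np.array([G([7*np.cos(b),7*np.sin(b),L]) for b in a]).astype(int)],True,(255,255,0),1)
cv2.imwrite('pics/z24t.png',im)
```

```text
(no output)
```

View pics/z24.png

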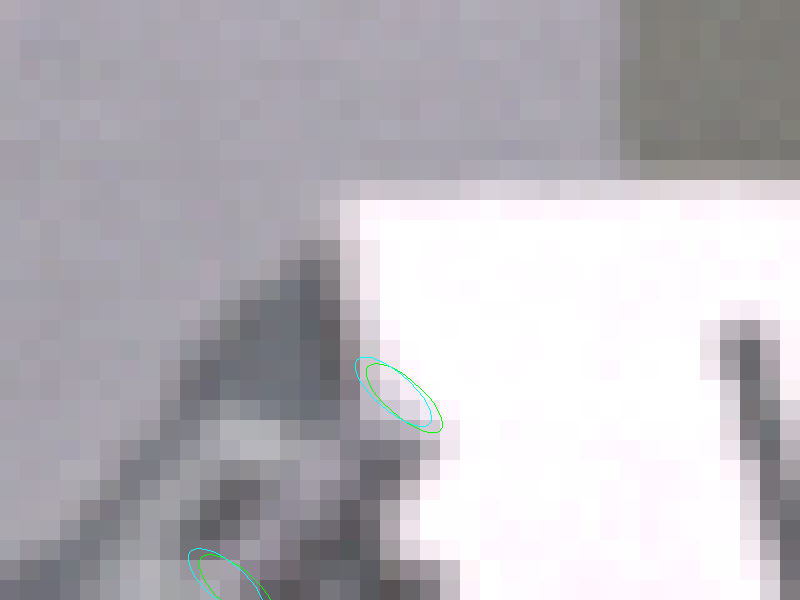

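View pics/z24t.png

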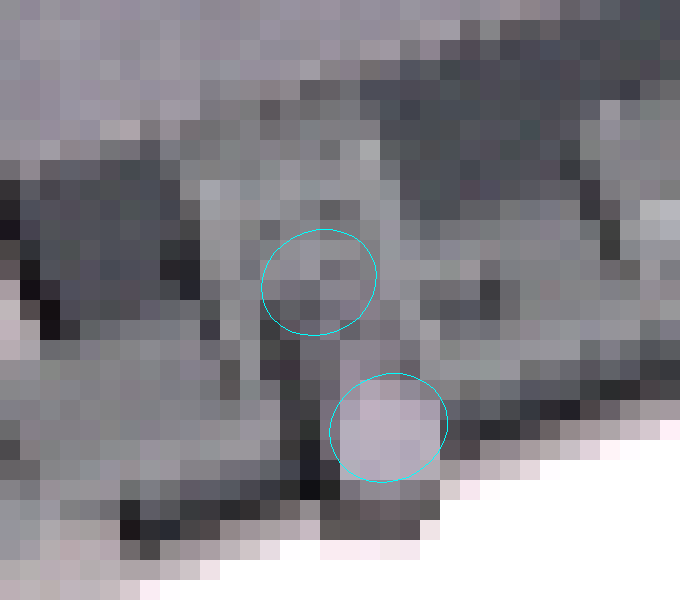

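Run:
```python
from h import *
print(status.get_obs()["time_s"]); print(ctrl.hand_in())
```

```text
26.95
the job is handed in; nothing more can be done
None
```

I shut the hasp and put the locking pin home in the eye of the staple, let it go and withdrew the arm. I handed in at 26.95 s. The system gave no verdict.

**Hasp:** I swung it shut with the closed fingers until it met a hard stop at 26 N. The pictures after that show it lying flat, with the staple through its slot.

**Pin:** It went into the eye with almost no force until the collar met the staple. The force then rose to about 30 N, at the expected depth.

**Last pictures:** In the top view the pin's head sits on the position expected for a seated pin. In the side view it is about 1 px from that position. The pin was clear of the fingers, and the blanks and other bystanders look unmoved; I judged that by eye, not by measurement.

**What went wrong or disagreed:**
- **Finger length:** The fingers end about 28 mm short of the reported TCP, so my first sweep passed over the hasp without touching it. I measured the difference by touching the bench, which peaked at 61 N, and used it from then on.
- **Gripper contact:** Before I had found that offset, one probing move met 16 N. It was probably the gripper's body resting on the filter box, and stayed below the 40 N limit.
- **Sideways offset:** My sideways estimate for the fingers was about 2 to 3 mm off. I corrected it from the camera views before inserting the pin.

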